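# Load two sample carriers into the gravity chute of a soil sample reader

## Task

Load both blue sample carriers into the reader's sloping chute, each rib up and white nose downhill: lay them in its open upper end and push each past the sprung brass balls. When both are in, press the row down with a light hand until the sprung red stop plate is felt to bottom, hold a moment and let go, so that the row rests against the plate. Never ram the chute, and leave the yellow carrier and everything else on the bench where it is.

Things in the scene. Friction and masses are not known exactly. Their poses are not given: they have to be found in the camera images.
- carrier_a: Blue sample carrier, standing on end, nose down, in a pocket of the grey rack, its rib facing the rack's +x. Plate 60 x 36 x 14 mm (x, y, z), 60 g; origin: centre of its underside; +x to the white nose, +z out of the rib side. Black grip rib: 10 mm thick in y, x=-26..+14, z=14..40 mm. Its pitch is near 90 degrees as it stands: use the rotation as a matrix.
- carrier_b: Blue sample carrier like carrier_a, lying rib up, at any yaw, in the shallow aluminium tray. Plate 60 x 36 x 14 mm (x, y, z), 60 g; origin: centre of its underside; +x to the white nose, +z out of the rib side. Black grip rib: 10 mm thick in y, x=-26..+14, z=14..40 mm.
- carrier_a_nose (a point): Tip of carrier_a's white nose, mid height: 30 mm from the origin along +x. On both carriers the plate's sides taper from 36 mm wide at x=18 to 24 mm at x=30 mm; the tail (x=-30) is flat.
- carrier_y: Yellow carrier of the same shape, standing like carrier_a in the rack's other pocket, 100 mm from it. To be left there.
- track: Sloping steel chute, fixed. Origin: centre of the channel floor at the face of the red stop plate (low end, at rest). +x downhill along the floor, 28 degrees below level; +z square out of the floor; y across. Floor from x=-250 mm (open upper end, no end wall) to 0. Side walls 12 mm high. Home: first carrier's origin at x=-30, second's at x=-90, y=0, z=0 mm. The white reader (70 mm tall) stands from x=15 on.
- track_load (a point): Middle of the open loading trough, on its floor, at x=-200 mm of track (axes as track). The trough is 47 mm wide from x=-250 to -180, then narrows to 39 mm at x=-142; nothing stands above it. A carrier let go here slides down by itself until its nose meets the brass balls.
- track_keepers (a point): Floor between two spring-loaded brass balls, x=-130 mm of track, 8.5 mm over the floor, 28 mm apart. 5 to 10 N pushes a carrier through; when its tail is past, it slides on home by itself if the way is free. Push low on the flat tail (within 14 mm of the floor): pushing high on the rib tips it.
- track_stop (a point): Floor at the red plate as it stands at rest, the origin of track. From x=-108 to -2 mm tinted clear lips cover the carriers' edges (underside 16 mm, top 20 mm over the floor, 23 mm slot between them for the rib), so carriers come in only from the trough.
- stop (a joint): Travel of the sprung red stop plate downhill, along track's +x, in m: 0 at rest, 0.006 fully in. It takes 4 N to start it and 10 N to bottom it; let go, it springs back and the carriers with it.
- chute: Grey foot plate (120 mm wide) that carries the track and the white reader, fixed; origin on the bench; its +x is level, the downhill way.
- rack: Grey steel rack, fixed, 80 x 190 x 4 mm foot with two pockets at y=+50 and y=-50 mm; pocket walls rise to 16 mm above the bench, pocket 16 mm x 39 mm, floor 4 mm above the bench. Ribs face its +x.
- tray: Shallow aluminium tray, fixed, 150 x 190 mm, walls 16 mm high, floor 3 mm thick; origin under its centre on the bench.
- jar: Amber jar with white lid, 70 mm wide, 100 mm tall; leave alone.
- beaker: Glass beaker, 60 mm wide, 80 mm tall; leave alone.
- tin: Small closed aluminium tin, 56 mm wide, 35 mm tall; leave alone.
- spatula: Spatula, 180 mm long, lying; leave alone.
- brush: Brush, 170 mm long, lying; leave alone.
- wash: White plastic wash bottle with red cap, 56 mm wide, 130 mm tall; leave alone.

How it is judged (in metres and radians):
On the way:
1. with both blue carriers past the balls, the row is pressed until the red plate is in (over 4.5 mm of its 6 mm) for 0.2 s (x of each of carrier_a, carrier_b in the frame of track above -0.096 m and value of joint stop above 0.0045 m), for 0.2 s.
At the end, for the whole second after the job is handed in: Both blue carriers rest in the covered chute, rib up, nose downhill, flat on the floor and centred (within 3 mm): one within 6 mm of the red plate (sprung back), the other behind it, within 6 mm of its home. Yellow carrier and other bench things within 30 mm of their start (x of carrier_a in the frame of track between -0.096 and -0.024 m and y of carrier_a in the frame of track between -0.003 and 0.003 m and z of carrier_a in the frame of track between -0.003 and 0.003 m and angle between each of carrier_a, carrier_b's own x axis and vertical above 1.9 rad and angle between each of carrier_a, carrier_b's own z axis and vertical below 0.62 rad and linear speed of each of carrier_a, carrier_b below 0.01 m/s and x of carrier_b in the frame of track between -0.096 and -0.024 m and y of carrier_b in the frame of track between -0.003 and 0.003 m and z of carrier_b in the frame of track between -0.003 and 0.003 m and x of any of carrier_a, carrier_b in the frame of track above -0.036 m and value of joint stop below 0.0025 m and distance of each of carrier_y, jar, beaker, tin, spatula, brush, wash from where it was at the start of the episode below 0.03 m); the robot touches nothing.
It fails at once if a carrier is rammed against the chute (over 60 N) (contact force between any of carrier_a, carrier_b and track above 60 N).
It fails at once if the robot leans on the chute (over 40 N) (contact force between the fingers and track above 40 N).
It fails at once if a bystander is pushed away or knocked over (moved over 30 mm) (distance of any of carrier_y, jar, beaker, tin, spatula, brush, wash from where it was at the start of the episode above 0.03 m).
It also fails if it takes over 72 s, if anything falls off the work surface, if the arm or the gripper's body presses on something with over 40 N, if the wrist force passes 120 N, or if a joint passes its speed limit or range.

## Robot

A 6-joint arm with a two-finger parallel gripper is mounted at the origin on the work surface. World frame = base frame: x ahead of the robot, y to its left, z up, the work surface at z = 0. Lengths are in mm, angles in rad, forces in N, time in s.
With the tool pointing down it reaches from about 250 to 800 mm from the base axis. Payload 3.9 kg.
Tool frame: the origin (TCP) lies between the finger pads; the fingertips stand ahead of it and the grasp point (between the pads) lies 8 mm behind it (r.tcp_to_tips is the z of the fingertips in the tool frame, in mm); z points along the fingers, y is the direction in which the jaws open and shut (so a half turn about z gives the same grasp; the last joint's range is limited). The gripper opens to 85 mm and grips with 20 to 120 N. Pads are 22 mm wide; open, the fingers measure 114 mm over their backs; the gripper's body (76 mm by 85 mm) begins 54 mm behind the grasp point. The pads swing forward as they close: fully open they stand 13 mm farther back than shut.
Start: joints at [1.207, 0.26, -0.138, 1.173, 0, 1.571], TCP at [186.805, 490.632, 242.304] pointing down, gripper open.
Joint ranges: [-2.78, 2.78], [-0.83, 1.72], [-1.28, 1.37], [-1.9, 2.12], [-1.57, 1.48], [-3.14, 3.14]. Speed limits (rad/s): [2.57, 2.57, 3.14, 3.14, 3.14, 3.14].

## Interface

Orientations are given as a 3x3 rotation matrix whose columns are the frame's x, y, z axes.
In Python, from workcell import monitor, eyes, r, nets gives the robot as it stands. The module is installed in compiled form; this text tells all that it offers.
- The arm moves only by the tool jog_arm, never from a script. Its argument "deltas" is a list that holds one entry, the list of rows, each a list of 5 numbers: the shift along the world's x, y, z in units of 25 mm (1.0 is 25 mm), then the turn about the world's z in units of 8 degrees (1.0 is 8 degrees), then the closure, from 0 (fully open) to 1 (shut). In form: [[[x, y, z, spin, fingers], ...]]. A call has 1 to 12 rows; each row shifts and turns the commanded pose from where the row before left it; what a row does not reach is not made up. A row lasts 1/10 s, in which the tool goes at most 50 mm and 8.59 degrees, less where a joint would pass 70% of its speed; a pose out of reach is approached as far as the arm can. A call is refused whole if a number of a shift passes 1 or a number of a turn 1, either way. A call with a gripper value outside its range is refused whole. The fingers move at their own pace and stop on an object; "newtons" is the grip in N (left out, the last holds). Time passes only in rows, so rows that do not move let the fingers close. It gives the time, the measured TCP pose, the force and the opening at its end, in the units of the state.
- monitor.sense(): the state, without advancing time (a new reading comes with each control period).
- eyes.get_image(name): name is "scene" or "side" or "wrist"; returns the picture (480x640x3 uint8, red, green, blue); there is no depth.
- eyes.camera_model(name): a dict with "intrinsics" (3x3 intrinsics, pixels), "extrinsics" (4x4, takes a point from camera to world coordinates); the wrist camera has in their place "T_tool_cam" (4x4, takes a point from camera to tool coordinates, whose origin is the TCP and whose axes are the flange's). Camera axes: x right, y down, z forward; pixel columns grow to the right and rows downward; lengths in mm; the calibration is good to about 2 mm. The wrist camera is an equidistant fisheye: a pixel r from the principal point sees the ray r / f radians off the axis. A picture is of the moment at which its call begins: read the wrist's pose just before it. camera_model takes no time and is no camera call.
- r.sign_off(): hands the job in, once; it reports no verdict.
Trained networks look in the newest picture that a camera, given by its name, has taken for a name from the list of things; names that differ only in an ending like _2 or _b are one class to them, and where a whole thing is asked for, a point or a joint stands for the part that bears it (a point fixed in the world has none). Each returns a list of dicts, best first, with "p" (0 to 1); they miss things now and then, are a little off and sometimes report something else, mostly with a low value. They report only what shows in the picture. A call takes as long as a camera call.
- nets.boxes_of(camera, name): "extent" ([centre column, centre row, width, height] in pixels, round what is visible of it).
The state is a dict: "t": time; "qpos": joint angles; "qvel": joint speeds; "effort": joint torques, N m; "tool_pos": TCP position; "orientation": TCP orientation; "contact_force": force on the tool from outside, world axes, zero at the start; "wrist_torque": the same for the moment, N m; "width": finger opening in mm.
Only numpy, scipy, OpenCV 4.12 (cv2) and the standard library are available. Lean on these libraries where they do the work, as an engineer would, in place of code of your own. Each camera call takes 0.05 s, during which the arm holds its last target.

## Working session

There is one attempt and no reset: what is moved stays moved. The work goes in short steps, Python scripts to look and compute and a tool call to move; the robot and the scene stay as the last step left them, time stands still between calls to the robot, and variables do not carry over. Pictures are saved under pics/ and viewed, and the job is handed in when it is done.

Besides the shell and the picture viewer there is one more tool, called after ">>>" by a JSON object that holds its "op" and its "data". jog_arm: Moves the arm, as the interface text tells. Its arguments: {"type":"object","properties":{"deltas":{"type":"array"},"newtons":{"type":"number"}},"required":["deltas"]}

```bash
mkdir -p pics; python3 - <<'E'
from workcell import monitor, eyes, r, nets
import cv2,numpy as np
np.set_printoptions(precision=3,suppress=True)
print(monitor.sense()); print(r.tcp_to_tips)
for c in ["scene","side","wrist"]:
    im=eyes.get_image(c); cv2.imwrite(f"pics/{c}0.png",im[:,:,::-1])
    print(c,eyes.camera_model(c))
E
```

```text
{'t': 0.0, 'qpos': array([ 1.207,  0.261, -0.139,  1.173,  0.   ,  1.571]), 'qvel': array([-0.001, -0.   ,  0.   , -0.002, -0.001, -0.002]), 'effort': array([ -0.001, -40.567,  25.392,   0.019,  -0.   ,   0.   ]), 'tool_pos': array([186.575, 490.004, 241.434]), 'orientation': array([[-0.935,  0.356, -0.001],
       [ 0.356,  0.935, -0.002],
       [ 0.   , -0.002, -1.   ]]), 'contact_force': array([ 0.392, -0.308, -0.324]), 'wrist_torque': array([ 0.015, -0.02 , -0.014]), 'width': 85.78900150705852}
11.0
scene {'intrinsics': array([[440.442,   0.   , 323.456],
       [  0.   , 440.442, 240.322],
       [  0.   ,   0.   ,   1.   ]]), 'extrinsics': array([[  -0.195,    0.724,   -0.662, 1096.253],
       [   0.981,    0.145,   -0.13 ,   76.064],
       [   0.001,   -0.674,   -0.738,  725.566],
       [   0.   ,    0.   ,    0.   ,    1.   ]])}
side {'intrinsics': array([[601.449,   0.   , 326.817],
       [  0.   , 601.449, 239.597],
       [  0.   ,   0.   ,   1.   ]]), 'extrinsics': array([[    0.936,    -0.207,     0.283,   150.553],
       [   -0.35 ,    -0.601,     0.718, -1073.425],
       [    0.022,    -0.772,    -0.635,  1068.017],
       [    0.   ,     0.   ,     0.   ,     1.   ]])}
wrist {'intrinsics': array([[371.648,   0.   , 312.176],
       [  0.   , 371.648, 241.379],
       [  0.   ,   0.   ,   1.   ]]), 'T_tool_cam': array([[   0.   ,   -0.954,   -0.298,   76.604],
       [   1.   ,    0.   ,    0.   ,   -1.465],
       [  -0.   ,   -0.298,    0.954, -131.501],
       [   0.   ,    0.   ,    0.   ,    1.   ]])}
```

View pics/scene0.png

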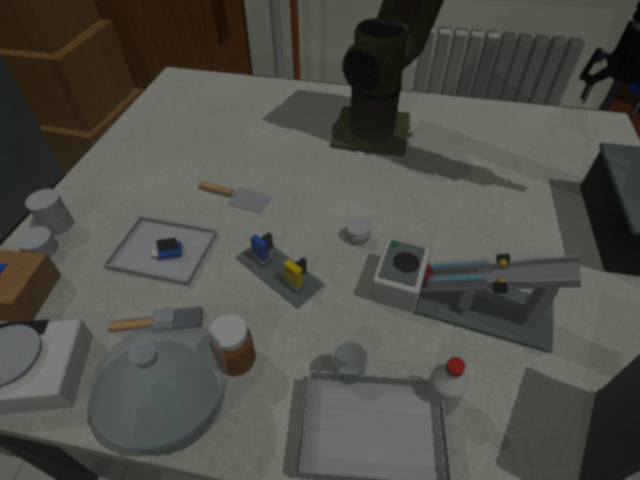

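View pics/side0.png

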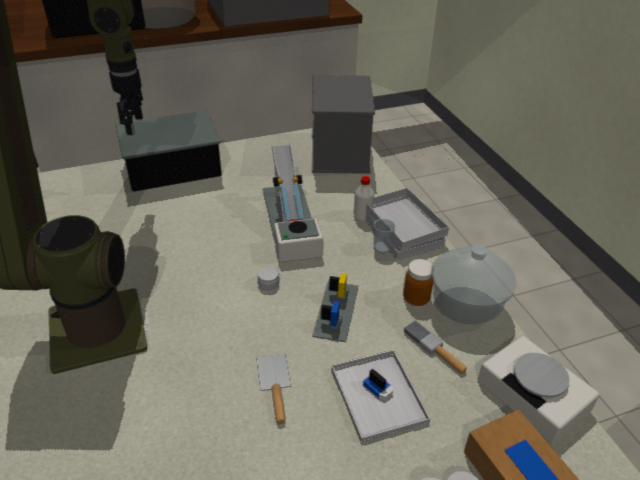

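View pics/wrist0.png

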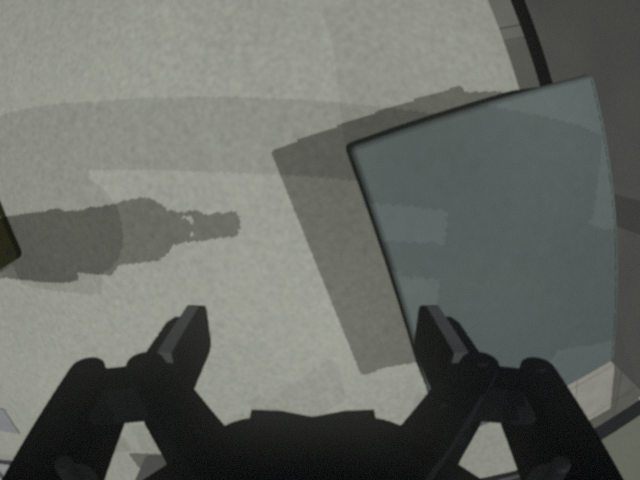

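```bash
cat > h.py <<'E'
from workcell import monitor, eyes, r, nets
import cv2,numpy as np
np.set_printoptions(precision=3,suppress=True)
def ray(cam,uv,pose=None):
    m=eyes.camera_model(cam);K=m["intrinsics"]
    d=np.array([(uv[0]-K[0,2])/K[0,0],(uv[1]-K[1,2])/K[1,1],1.])
    if cam=="wrist":
        rr=np.hypot(d[0],d[1]); s=np.sin(rr)/max(rr,1e-9); d=np.array([d[0]*s,d[1]*s,np.cos(rr)])
        p,R=pose; T=np.eye(4);T[:3,:3]=R;T[:3,3]=p; E=T@m["T_tool_cam"]
    else: E=m["extrinsics"]
    d=E[:3,:3]@d
    return E[:3,3],d/np.linalg.norm(d)
def atz(cam,uv,z,pose=None):
    o,d=ray(cam,uv,pose); return o+d*(z-o[2])/d[2]
def proj(cam,P,pose=None):
    m=eyes.camera_model(cam);K=m["intrinsics"];P=np.atleast_2d(P)
    if cam=="wrist":
        p,R=pose; T=np.eye(4);T[:3,:3]=R;T[:3,3]=p; E=T@m["T_tool_cam"]
    else: E=m["extrinsics"]
    c=(P-E[:3,3])@E[:3,:3]
    if cam=="wrist":
        h=np.hypot(c[:,0],c[:,1]); th=np.arctan2(h,c[:,2]); s=th/np.maximum(h,1e-9)
        return np.c_[K[0,0]*c[:,0]*s+K[0,2],K[1,1]*c[:,1]*s+K[1,2]]
    return np.c_[K[0,0]*c[:,0]/c[:,2]+K[0,2],K[1,1]*c[:,1]/c[:,2]+K[1,2]]
def tri(obs):
    A=np.zeros((3,3));b=np.zeros(3)
    for o,d in obs:
        M=np.eye(3)-np.outer(d,d);A+=M;b+=M@o
    return np.linalg.solve(A,b)
E
python3 - <<'E'
from h import *
for n in ["carrier_a","carrier_b","carrier_y","track","rack","tray","chute","track_keepers","track_stop","jar","beaker","tin","wash"]:
    o=[]
    for c in ["scene","side"]:
        l=nets.boxes_of(c,n)
        print(n,c,[(round(x["p"],2),np.round(x["extent"]).tolist()) for x in l[:3]])
        if l:o.append(ray(c,l[0]["extent"][:2]))
    if len(o)==2: print("   ",tri(o))
for c,crops in {"scene":[(380,230,220,120),(100,205,230,110)],"side":[(240,130,110,140),(310,260,130,180)]}.items():
    im=cv2.imread(f"pics/{c}0.png")
    for i,(x,y,w,h) in enumerate(crops):
        s=min(800/w,600/h); cv2.imwrite(f"pics/{c}c{i}.png",cv2.resize(im[y:y+h,x:x+w],None,fx=s,fy=s,interpolation=cv2.INTER_CUBIC)); print(c,i,s)
print(monitor.sense()["t"])
E
```

```text
carrier_a scene [(0.7, [261.0, 247.0, 21.0, 29.0]), (0.65, [167.0, 252.0, 29.0, 25.0]), (0.64, [295.0, 273.0, 22.0, 29.0])]
carrier_a side [(0.84, [378.0, 384.0, 30.0, 30.0]), (0.76, [331.0, 314.0, 14.0, 27.0]), (0.5, [338.0, 285.0, 14.0, 22.0])]
    [ 530.104 -254.778  -43.281]
carrier_b scene [(0.7, [261.0, 247.0, 21.0, 29.0]), (0.65, [167.0, 252.0, 29.0, 25.0]), (0.64, [295.0, 273.0, 22.0, 29.0])]
carrier_b side [(0.84, [378.0, 384.0, 30.0, 30.0]), (0.76, [331.0, 314.0, 14.0, 27.0]), (0.5, [338.0, 285.0, 14.0, 22.0])]
    [ 530.104 -254.778  -43.281]
carrier_y scene [(0.7, [261.0, 247.0, 21.0, 29.0]), (0.65, [167.0, 252.0, 29.0, 25.0]), (0.64, [295.0, 273.0, 22.0, 29.0])]
carrier_y side [(0.84, [378.0, 384.0, 30.0, 30.0]), (0.76, [331.0, 314.0, 14.0, 27.0]), (0.5, [338.0, 285.0, 14.0, 22.0])]
    [ 530.104 -254.778  -43.281]
track scene [(0.88, [503.0, 275.0, 160.0, 40.0])]
track side [(0.73, [334.0, 313.0, 46.0, 56.0]), (0.69, [378.0, 384.0, 29.0, 32.0]), (0.55, [287.0, 185.0, 31.0, 80.0])]
    [553.098 177.264 -81.391]
rack scene [(0.64, [278.0, 277.0, 90.0, 64.0])]
rack side [(
[... 885 characters left out ...]

    [ 760.952 -147.369   48.905]
beaker scene [(0.89, [352.0, 365.0, 41.0, 47.0])]
beaker side [(0.7, [385.0, 235.0, 24.0, 36.0]), (0.56, [274.0, 388.0, 35.0, 64.0]), (0.35, [436.0, 349.0, 64.0, 54.0])]
    [758.719  53.299  46.241]
tin scene [(0.89, [359.0, 233.0, 31.0, 26.0]), (0.72, [234.0, 199.0, 72.0, 30.0])]
tin side [(0.86, [270.0, 277.0, 22.0, 24.0])]
    [428.303  21.787  19.226]
wash scene [(0.91, [445.0, 386.0, 40.0, 59.0]), (0.21, [501.0, 274.0, 155.0, 41.0])]
wash side [(0.91, [365.0, 197.0, 18.0, 45.0]), (0.16, [434.0, 350.0, 62.0, 54.0])]
    [769.177 205.749  64.282]
scene 0 3.6363636363636362
scene 1 3.4782608695652173
side 0 4.285714285714286
side 1 3.3333333333333335
1.45
```

View pics/scenec0.png

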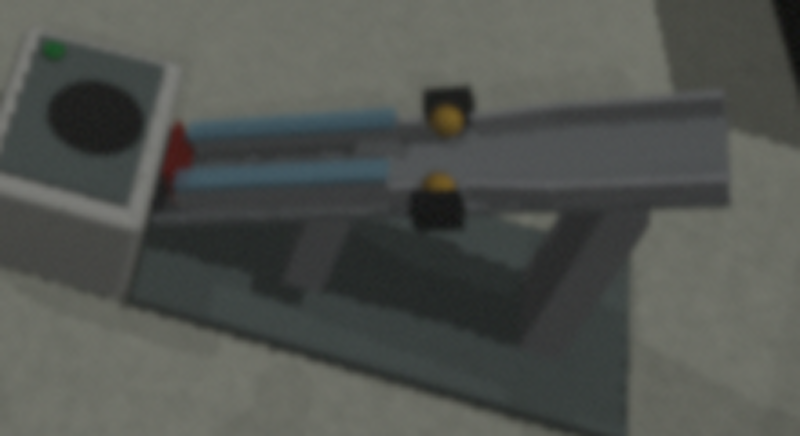

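View pics/scenec1.png

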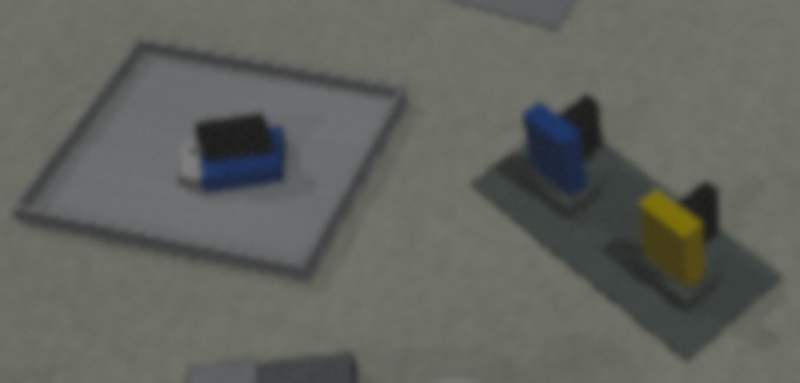

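View pics/sidec0.png

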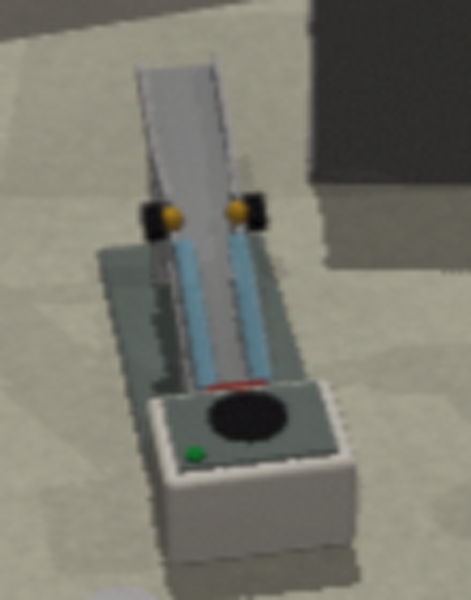

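View pics/sidec1.png

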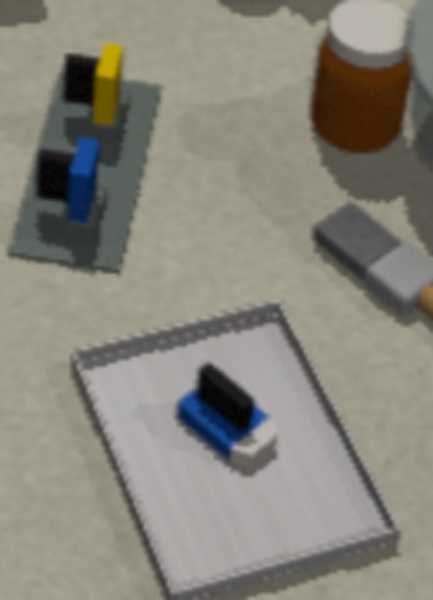

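```bash
python3 - <<'E'
from h import *
s0=lambda u,v:ray("scene",(380+(u)/3.63636,230+v/3.63636))
d0=lambda u,v:ray("side",(240+u/4.285714,130+v/4.285714))
s1=lambda u,v:ray("scene",(100+(u)/3.47826,205+v/3.47826))
d1=lambda u,v:ray("side",(310+u/3.33333,260+v/3.33333))
for n,a,b in [("ball-x",s0(447,120),d0(173,216)),("ball+x",s0(440,185),d0(237,211)),
 ("wall-x end",s0(722,95),d0(140,68)),("wall+x end",s0(727,184),d0(214,60)),
 ("lip-x inner up",s0(396,124),d0(196,242)),("lip+x inner up",s0(388,163),d0(230,237)),
 ("lip-x inner low",s0(192,138),d0(216,384)),("lip+x inner low",s0(187,170),d0(252,379)),
 ("A blue tailtop outer L",s1(527,106),d1(75,145)),("Y tail",s1(643,200),d1(98,118)),
 ("A tail +x low-y", s1(580,118),d1(96,140)),
 ]:
    print(n,tri([a,b]))
E
```

```text
ball-x [542.537 293.322 116.054]
ball+x [584.425 286.935 115.441]
wall-x end [552.182 397.295 168.941]
wall+x end [603.284 391.436 167.926]
lip-x inner up [548.878 268.093 112.26 ]
lip+x inner up [572.298 264.61  111.666]
lip-x inner low [533.807 178.502  62.716]
lip+x inner low [556.827 176.155  63.161]
A blue tailtop outer L [ 526.254 -179.886   78.05 ]
Y tail [ 560.721 -113.126   38.408]
A tail +x low-y [ 536.77  -158.142   69.846]
```

```bash
python3 - <<'E'
from h import *
print(tri([ray("scene",(167,250)),ray("side",(378,383))]), atz("scene",(167,250),20))
s1=lambda u,v,z:atz("scene",(100+(u)/3.47826,205+v/3.47826),z)
for p in [(145,43),(404,92),(310,275),(18,213)]: print("tray",s1(*p,16))
for p in [(475,183),(687,357),(778,275)]: print("rack",s1(*p,4))
print(s1(555,112,64),s1(672,200,64))
E
```

```text
[ 553.75  -371.821   16.044] [ 556.586 -369.201   20.   ]
tray [ 472.234 -471.105   16.   ]
tray [ 481.063 -288.207   16.   ]
tray [ 629.31  -289.544   16.   ]
tray [ 620.203 -477.925   16.   ]
rack [ 535.414 -224.036    4.   ]
rack [633.753 -66.327   4.   ]
rack [567.896 -27.458   4.   ]
[ 520.684 -170.69    64.   ] [572.361 -87.08   64.   ]
```

>>> {"op": "jog_arm", "data": {"deltas": [[[0.5, -1, 0, -0.2, 0], [0.5, -1, 0, -0.2, 0], [0.5, -1, 0, -0.2, 0], [0.5, -1, 0, -0.2, 0], [0.5, -1, 0, -0.2, 0], [0.5, -1, 0, -0.2, 0], [0.5, -1, 0, -0.2, 0], [0.5, -1, 0, 0, 0], [0.5, -1, 0, 0, 0], [0.5, -1, 0, 0, 0], [0.5, -1, 0, 0, 0], [0.5, -1, 0, 0, 0]]]}}

```text
t: 2.65
tool_pos: [337.2, 189.6, 242.5]
orientation: [[-0.848, 0.53, 0.001], [0.53, 0.848, 0.0], [-0.0, 0.001, -1.0]]
contact_force: [0.8, 0.3, 0.0]
width: 85.1
```

>>> {"op": "jog_arm", "data": {"deltas": [[[0.5, -1, 0, 0, 0], [0.5, -1, 0, 0, 0], [0.5, -1, 0, 0, 0], [0.5, -1, 0, 0, 0], [0.5, -1, 0, 0, 0], [0.5, -1, 0, 0, 0], [0.5, -1, 0, 0, 0], [0.5, -1, 0, 0, 0], [0.5, -1, 0, 0, 0], [0.5, -1, 0, 0, 0], [0.5, -1, 0, 0, 0], [0.5, -1, 0, 0, 0]]]}}

```text
t: 3.85
tool_pos: [487.2, -110.5, 242.4]
orientation: [[-0.848, 0.531, 0.0], [0.531, 0.848, 0.0], [-0.0, 0.0, -1.0]]
contact_force: [0.0, -0.0, -0.1]
width: 85.5
```

>>> {"op": "jog_arm", "data": {"deltas": [[[0.6, -1, -0.5, 0, 0], [0.5, -1, -0.5, 0, 0], [0, -0.4, -0.5, 0, 0], [0, 0, 0, 0, 0], [0, 0, 0, 0, 0]]]}}

```text
t: 4.35
tool_pos: [513.3, -168.6, 204.5]
orientation: [[-0.848, 0.531, -0.002], [0.531, 0.848, 0.001], [0.002, 0.0, -1.0]]
contact_force: [0.4, 0.6, -0.1]
width: 85.2
```

```bash
python3 - <<'E'
from h import *
s=monitor.sense(); print(s)
im=eyes.get_image("wrist"); cv2.imwrite("pics/w1.png",im[:,:,::-1])
E
```

```text
{'t': 4.35, 'qpos': array([-0.318,  0.306, -0.174,  1.093,  0.001,  0.242]), 'qvel': array([ 0.015, -0.017,  0.014,  0.   , -0.001, -0.001]), 'effort': array([ -0.566, -41.532,  24.586,  -0.074,  -0.037,  -0.003]), 'tool_pos': array([ 513.264, -168.618,  204.539]), 'orientation': array([[-0.848,  0.531, -0.002],
       [ 0.531,  0.848,  0.001],
       [ 0.002,  0.   , -1.   ]]), 'contact_force': array([ 0.424,  0.582, -0.125]), 'wrist_torque': array([-0.015, -0.071, -0.058]), 'width': 85.24735358072928}
```

View pics/w1.png

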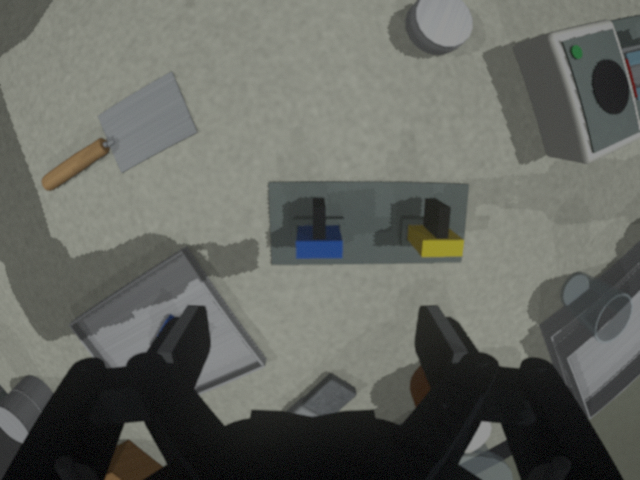

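```bash
python3 - <<'E'
import cv2
im=cv2.imread("pics/w1.png")
cv2.imwrite("pics/w1c.png",cv2.resize(im[170:275,260:400],None,fx=5.7,fy=5.7,interpolation=cv2.INTER_CUBIC))
E
```

```text
(no output)
```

View pics/w1c.png

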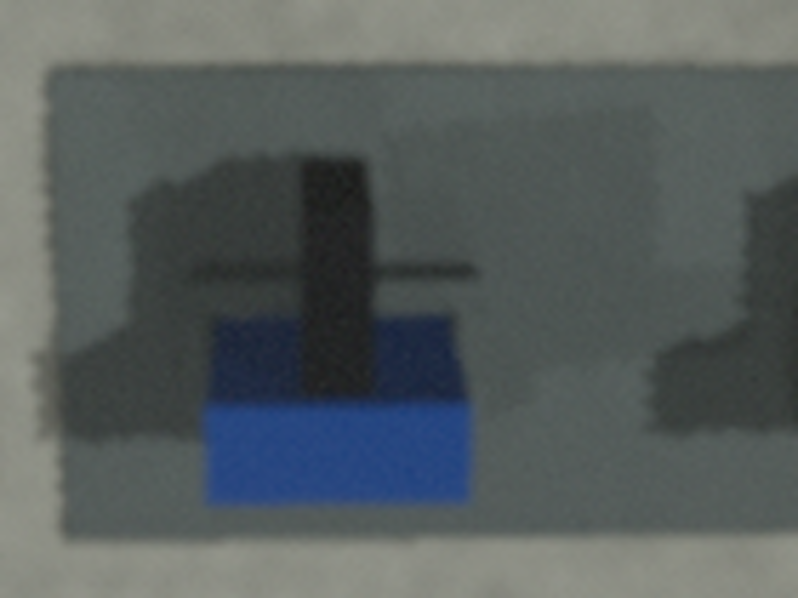

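```bash
python3 - <<'E'
from h import *
s=monitor.sense(); pose=(s["tool_pos"],s["orientation"])
f=lambda u,v,z:atz("wrist",(260+u/5.7,170+v/5.7),z,pose)
P=[f(u,v,64) for u,v in [(207,403),(470,402),(470,503),(207,504)]]
print(np.array(P)); c=np.mean(P,0)
ydir=(P[1]+P[2]-P[0]-P[3])/2; zdir=(P[0]+P[1]-P[2]-P[3])/2
print("centre",c,np.linalg.norm(ydir),np.degrees(np.arctan2(ydir[1],ydir[0])),np.linalg.norm(zdir),np.degrees(np.arctan2(zdir[1],zdir[0])))
print("rib top", f(335,160,60), "tip dist", np.linalg.norm((f(335,160,60)-c)[:2]))
# rack front edges z=4
print(f(50,65,4),f(65,540,4))
# tray B quick
E
```

```text
[[ 513.523 -184.362   64.   ]
 [ 532.216 -154.185   64.   ]
 [ 544.711 -161.557   64.   ]
 [ 525.703 -192.199   64.   ]]
centre [ 529.038 -173.076   64.   ] 35.77836362660247 58.20641566221332 14.492630358054893 148.35229217582406
rib top [ 495.066 -152.577   60.   ] tip dist 39.67782695076561
[ 467.365 -187.383    4.   ] [ 535.507 -229.915    4.   ]
```

>>> {"op": "jog_arm", "data": {"deltas": [[[-0.06, 0.14, -1, 0, 0], [-0.06, 0.14, -1, 0, 0], [0, 0, -1, 0, 0.3], [0, 0, -1, 0, 0.5], [0, 0, -1, 0, 0.5], [0, 0, -0.82, 0, 0.5], [0, 0, 0, 0, 0.5], [0, 0, 0, 0, 0.5]]], "newtons": 25}}

```text
t: 5.2
tool_pos: [511.5, -161.6, 60.2]
orientation: [[-0.848, 0.53, 0.0], [0.53, 0.848, 0.0], [-0.0, 0.0, -1.0]]
contact_force: [0.0, 0.2, -0.1]
width: 42.8
```

```bash
python3 - <<'E'
from h import *
s=monitor.sense(); print(s)
im=eyes.get_image("wrist"); cv2.imwrite("pics/w2.png",im[:,:,::-1])
im=eyes.get_image("side"); cv2.imwrite("pics/s2.png",cv2.resize(im[230:430,250:450,::-1],None,fx=3,fy=3))
E
```

```text
{'t': 5.2, 'qpos': array([-0.306,  0.422, -0.413,  0.736,  0.   ,  0.252]), 'qvel': array([-0.005, -0.015,  0.027, -0.001, -0.002,  0.001]), 'effort': array([  0.021, -43.382,  19.571,   0.051,   0.002,   0.001]), 'tool_pos': array([ 511.454, -161.646,   60.214]), 'orientation': array([[-0.848,  0.53 ,  0.   ],
       [ 0.53 ,  0.848,  0.   ],
       [-0.   ,  0.   , -1.   ]]), 'contact_force': array([ 0.027,  0.233, -0.119]), 'wrist_torque': array([-0.03 , -0.035,  0.013]), 'width': 42.784467911660315}
```

View pics/w2.png

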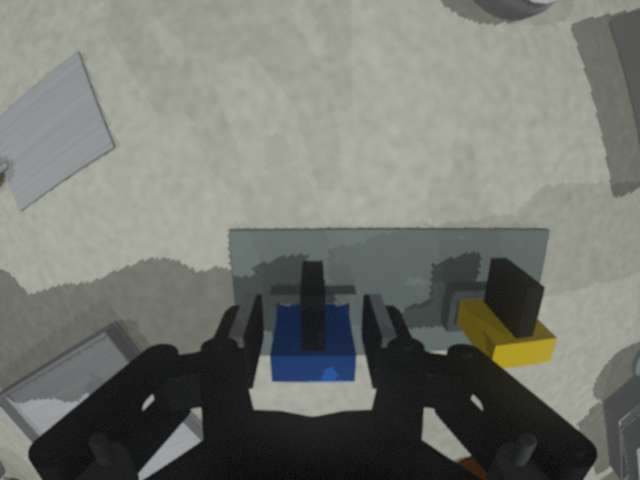

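View pics/s2.png

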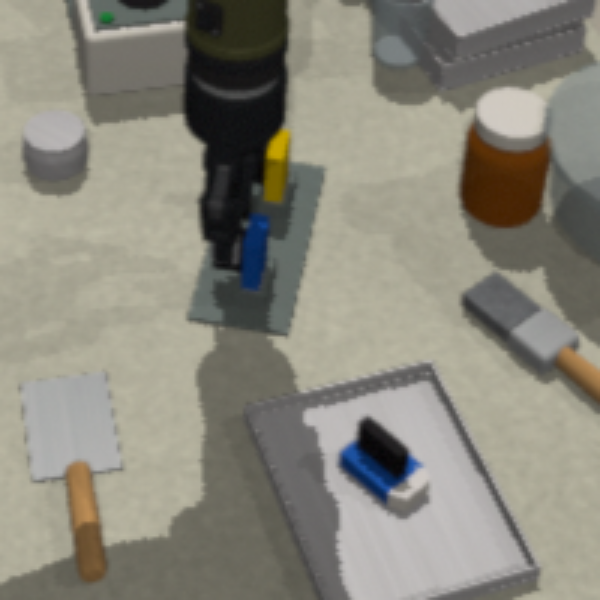

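>>> {"op": "jog_arm", "data": {"deltas": [[[0, 0, 0, 0, 1], [0, 0, 0, 0, 1], [0, 0, 0, 0, 1], [0, 0, 0, 0, 1], [0, 0, 0, 0, 1]]], "newtons": 25}}

```text
t: 5.8
tool_pos: [511.9, -162.5, 60.2]
orientation: [[-0.848, 0.531, 0.002], [0.531, 0.848, -0.0], [-0.001, 0.001, -1.0]]
contact_force: [-0.0, 1.0, 6.3]
width: 9.0
```

```bash
python3 - <<'E'
from h import *
im=eyes.get_image("wrist"); cv2.imwrite("pics/w3.png",im[200:460,150:490,::-1])
E
```

```text
(no output)
```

View pics/w3.png

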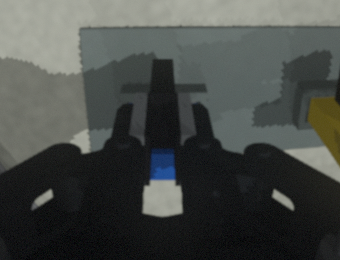

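>>> {"op": "jog_arm", "data": {"deltas": [[[0, 0, 0.16, 0, 1], [0, 0, 0.16, 0, 1], [0, 0, 0, 0, 1], [0, 0, 0, 0, 1]]]}}

```text
t: 6.25
tool_pos: [511.5, -162.5, 67.4]
orientation: [[-0.848, 0.531, 0.0], [0.531, 0.848, -0.0], [-0.0, 0.0, -1.0]]
contact_force: [1.8, -1.1, -0.8]
width: 9.3
```

>>> {"op": "jog_arm", "data": {"deltas": [[[0.12, -0.074, 0.05, 0, 1], [0.12, -0.074, 0.05, 0, 1], [0.12, -0.074, 0.05, 0, 1], [0.12, -0.074, 0.05, 0, 1], [0, 0, 0, 0, 1]]]}}

```text
t: 6.75
tool_pos: [520.5, -168.3, 71.1]
orientation: [[-0.848, 0.53, -0.006], [0.53, 0.848, 0.004], [0.007, -0.0, -1.0]]
contact_force: [-4.0, 2.8, 0.4]
width: 8.8
```

```bash
cat > look.py <<'E'
from h import *
import sys
n=sys.argv[1]
s=monitor.sense(); print(s["t"],s["tool_pos"],s["contact_force"],s["wrist_torque"],s["width"])
W=[]
for a in sys.argv[2:]:
    c,x,y,w,h=a.split(","); x,y,w,h=map(int,(x,y,w,h))
    im=eyes.get_image(c)[y:y+h,x:x+w,::-1]; W.append(cv2.resize(im,None,fx=560/h*1.0,fy=560/h,interpolation=cv2.INTER_CUBIC)[:, :390])
cv2.imwrite(f"pics/{n}.png",np.hstack(W))
E
python3 look.py l1 side,290,250,90,110 scene,230,210,70,110
```

```text
6.75 [ 520.494 -168.325   71.071] [-3.989  2.75   0.36 ] [0.902 1.071 0.008] 8.751997866567203
```

View pics/l1.png

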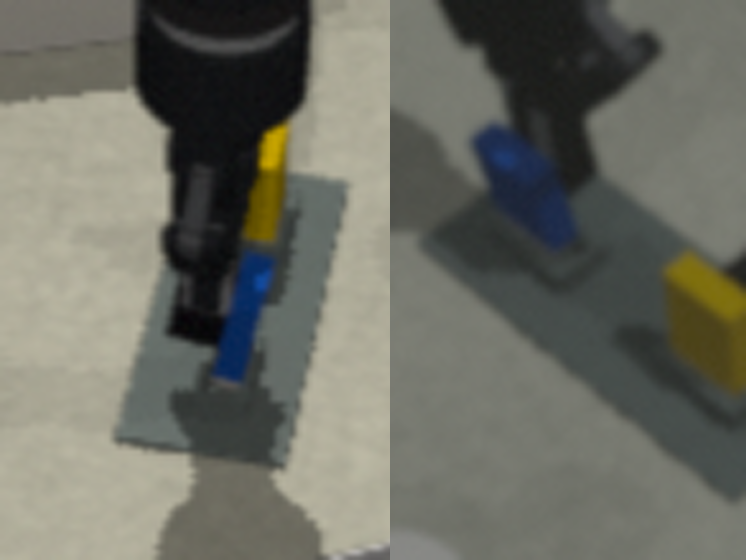

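>>> {"op": "jog_arm", "data": {"deltas": [[[0.12, -0.074, 0.02, 0, 1], [0.12, -0.074, 0.02, 0, 1], [0.12, -0.074, 0.01, 0, 1], [0.12, -0.074, 0, 0, 1], [0, 0, 0, 0, 1]]]}}

```text
t: 7.35
tool_pos: [532.1, -175.5, 72.5]
orientation: [[-0.848, 0.53, -0.007], [0.53, 0.848, 0.004], [0.008, -0.0, -1.0]]
contact_force: [-5.7, 4.7, 2.3]
width: 9.2
```

```bash
python3 look.py l2 side,290,250,90,110 scene,230,210,70,110
```

```text
7.35 [ 532.122 -175.466   72.549] [-5.731  4.726  2.28 ] [ 1.091  1.35  -0.008] 9.190795618088583
```

View pics/l2.png

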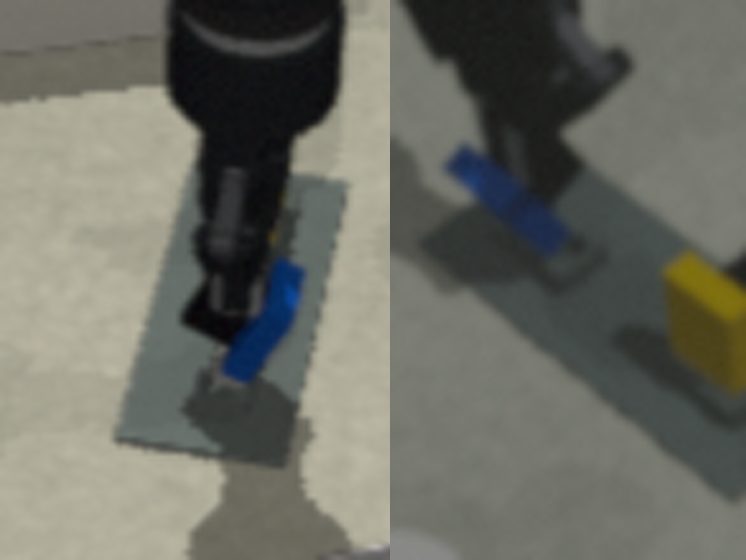

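>>> {"op": "jog_arm", "data": {"deltas": [[[0.12, -0.074, -0.01, 0, 1], [0.12, -0.074, -0.02, 0, 1], [0.12, -0.074, -0.03, 0, 1], [0.12, -0.074, -0.04, 0, 1], [0, 0, 0, 0, 1]]]}}

```text
t: 7.95
tool_pos: [545.4, -183.6, 70.7]
orientation: [[-0.848, 0.53, -0.004], [0.53, 0.848, 0.002], [0.005, -0.0, -1.0]]
contact_force: [-4.2, 3.5, 3.3]
width: 9.2
```

```bash
python3 look.py l3 side,290,250,90,110 scene,230,210,70,110
```

```text
7.95 [ 545.402 -183.567   70.694] [-4.241  3.452  3.307] [0.842 1.176 0.066] 9.221140169462146
```

View pics/l3.png

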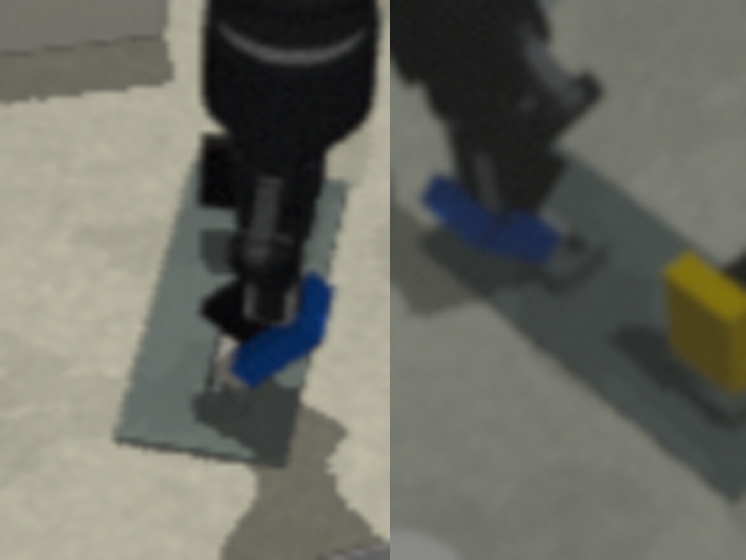

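>>> {"op": "jog_arm", "data": {"deltas": [[[0.13, -0.08, -0.05, 0, 1], [0.13, -0.08, -0.06, 0, 1], [0.13, -0.08, -0.08, 0, 1], [0.13, -0.08, -0.09, 0, 1], [0, 0, 0, 0, 1]]]}}

```text
t: 8.55
tool_pos: [559.6, -192.3, 64.2]
orientation: [[-0.848, 0.531, -0.002], [0.531, 0.848, 0.001], [0.002, -0.0, -1.0]]
contact_force: [-2.6, 2.1, 5.2]
width: 8.6
```

```bash
python3 look.py l4 side,290,250,90,110 scene,230,210,70,110
```

```text
8.55 [ 559.623 -192.341   64.195] [-2.585  2.087  5.203] [0.51  0.953 0.024] 8.593969653998858
```

View pics/l4.png

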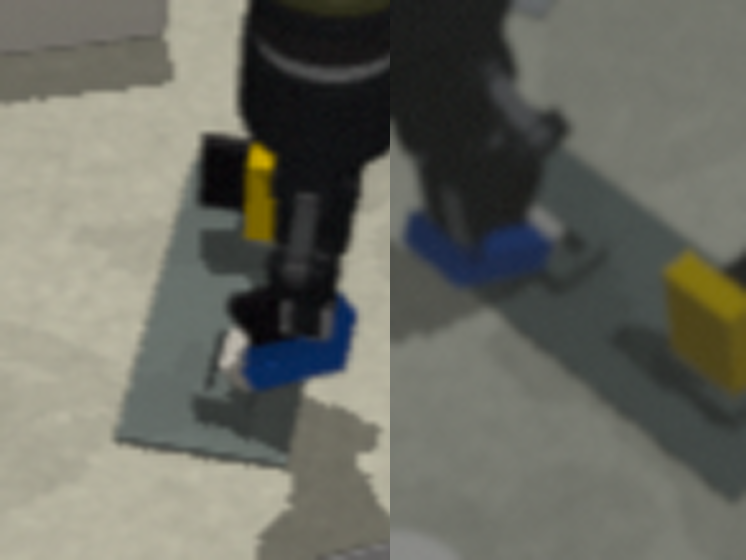

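>>> {"op": "jog_arm", "data": {"deltas": [[[0, 0, 0.5, 0, 1], [0, 0, 1, 0, 1], [0, 0, 1, 0, 1], [0, 0, 1, 0, 1], [0, 0.5, 1, 0.5, 1], [0, 0.8, 1, 1, 1], [0, 1, 1, 1, 1], [0, 1, 0.5, 1, 1], [0, 1, 0, 1, 1], [0, 1, 0, 1, 1], [0, 1, 0, 1, 1], [0, 1, 0, 1, 1]]], "newtons": 50}}

```text
t: 9.85
tool_pos: [561.5, -9.3, 240.3]
orientation: [[-0.881, -0.474, 0.003], [-0.474, 0.881, -0.001], [-0.003, -0.002, -1.0]]
contact_force: [0.3, 0.2, -0.2]
width: 8.7
```

>>> {"op": "jog_arm", "data": {"deltas": [[[0, 1, 0, 1, 1], [0, 1, 0, 1, 1], [0, 1, 0, 1, 1], [0, 1, 0, 1, 1], [0, 1, 0, 1, 1], [0, 1, 0, 1, 1], [0, 1, 0, 0.6, 1], [0, 1, 0, 0, 1], [0, 1, 0, 0, 1], [0, 1, 0, 0, 1], [0, 0.5, 0, 0, 1], [0, 0, 0, 0, 1]]]}}

```text
t: 11.05
tool_pos: [560.9, 253.9, 239.5]
orientation: [[-0.158, -0.987, 0.002], [-0.987, 0.158, 0.001], [-0.001, -0.002, -1.0]]
contact_force: [-0.1, 0.1, 0.2]
width: 8.6
```

```bash
python3 look.py l5 side,240,100,90,140 scene,420,170,200,150; python3 -c "
from h import *
print(monitor.sense()['orientation'])"
```

```text
11.05 [560.948 253.938 239.508] [-0.139  0.069  0.202] [ 0.025 -0.048  0.055] 8.556030085927556
[[-0.161 -0.987  0.001]
 [-0.987  0.161 -0.001]
 [ 0.001 -0.001 -1.   ]]
```

View pics/l5.png

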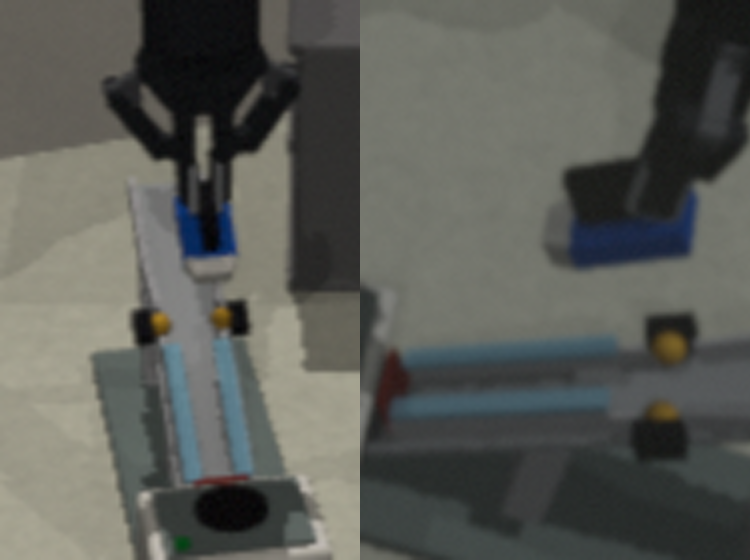

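```bash
python3 - <<'E'
from h import *
im=eyes.get_image("wrist"); cv2.imwrite("pics/w5.png",im[:,:,::-1])
E
```

```text
(no output)
```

View pics/w5.png

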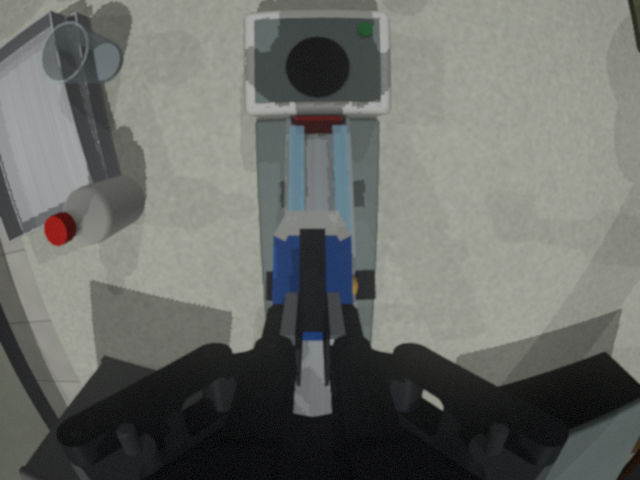

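```bash
python3 - <<'E'
from h import *
import cv2
s=monitor.sense(); pose=(s["tool_pos"],s["orientation"])
im=cv2.imread("pics/w5.png")
cv2.imwrite("pics/w5c.png",cv2.resize(im[100:230,240:400],None,fx=4.6,fy=4.6,interpolation=cv2.INTER_CUBIC))
E
```

```text
(no output)
```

View pics/w5c.png

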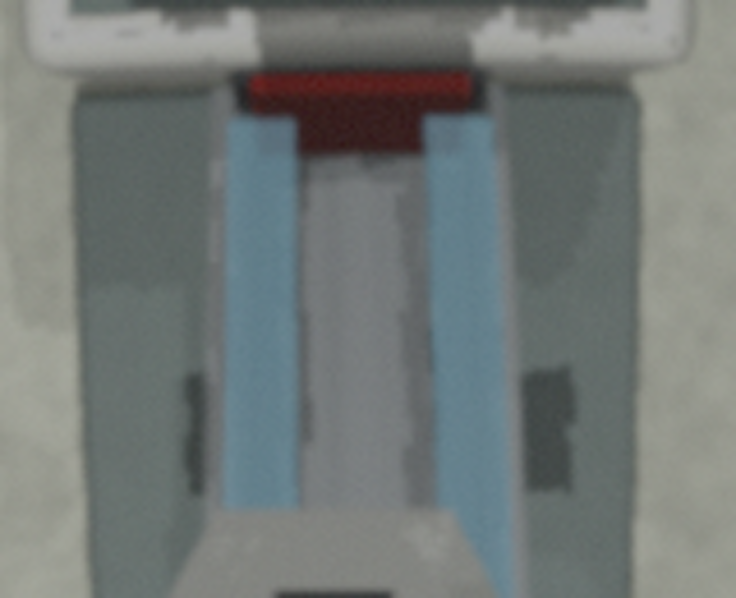

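```bash
python3 - <<'E'
from h import *
s=monitor.sense(); pose=(s["tool_pos"],s["orientation"])
f=lambda u,v:ray("wrist",(240+u/4.6,100+v/4.6),pose)
O=np.array([546.5,181.5,44.]);a=np.radians(261.3);d=np.array([np.cos(a),np.sin(a),0]);u=np.array([0,0,1.])
ca,sa=np.cos(np.radians(28)),np.sin(np.radians(28))
ex=d*ca-u*sa;ez=d*sa+u*ca;ey=np.cross(ez,ex);print(ey)
R=np.c_[ex,ey,ez]
def onplane(o,dd,z):
    o2=R.T@(o-O);d2=R.T@dd;return o2+d2*(z-o2[2])/d2[2]
for p in [(297,118),(424,118),(298,490),(438,490),(297,300),(431,300)]: print(p,onplane(*f(*p),20))
print("floor/plate",onplane(*f(303,153),0),onplane(*f(415,153),0))
E
```

```text
[ 0.988 -0.151  0.   ]
(297, 118) [-0.434  8.133 20.   ]
(424, 118) [ -0.6  -14.46  20.  ]
(298, 490) [-69.845   8.109  20.   ]
(438, 490) [-70.043 -15.007  20.   ]
(297, 300) [-35.948   8.182  20.   ]
(431, 300) [-36.128 -14.689  20.   ]
floor/plate [2.768 7.473 0.   ] [  2.605 -13.73    0.   ]
```

```bash
python3 - <<'E'
from h import *
s=monitor.sense(); pose=(s["tool_pos"],s["orientation"]);print(pose)
print(atz("wrist",(240+360.5/4.6,100+118/4.6),62.6,pose))
print(ray("wrist",(240+360.5/4.6,100+118/4.6),pose))
E
```

```text
(array([560.489, 251.491, 239.257]), array([[-0.161, -0.987,  0.   ],
       [-0.987,  0.161, -0.001],
       [ 0.001, -0.   , -1.   ]]))
[542.046 173.194  62.6  ]
(array([547.303, 175.057, 370.807]), array([-0.017, -0.006, -1.   ]))
```

```bash
for i in 1 2; do python3 - <<'E'
from h import *
for i in range(2): print(eyes.camera_model("wrist")["T_tool_cam"][:3,3], eyes.camera_model("scene")["extrinsics"][:3,3],monitor.sense()["tool_pos"],monitor.sense()["orientation"][0])
E
done
```

```text
[  77.64     0.62  -131.503] [1096.253   76.064  725.566] [560.489 251.491 239.257] [-0.161 -0.987  0.   ]
[  77.64     0.62  -131.503] [1096.253   76.064  725.566] [560.489 251.491 239.257] [-0.161 -0.987  0.   ]
[  77.64     0.62  -131.503] [1096.253   76.064  725.566] [560.489 251.491 239.257] [-0.161 -0.987  0.   ]
[  77.64     0.62  -131.503] [1096.253   76.064  725.566] [560.489 251.491 239.257] [-0.161 -0.987  0.   ]
```

>>> {"op": "jog_arm", "data": {"deltas": [[[0.1, 0.9, 0, 0.06, 1], [0.1, 0.9, 0, 0, 1], [0.1, 0.9, 0, 0, 1], [0.1, 0.9, 0, 0, 1], [0.1, 0.92, 0, 0, 1], [0, 0, -0.8, 0, 1], [0, 0, -0.4, 0, 1], [0, 0, -0.2, 0, 1], [0, 0, 0, 0, 1], [0, 0, 0, 0, 1]]]}}

```text
t: 12.2
tool_pos: [573.1, 364.7, 204.7]
orientation: [[-0.153, -0.988, 0.0], [-0.988, 0.153, 0.0], [-0.0, -0.0, -1.0]]
contact_force: [1.6, 0.2, -0.6]
width: 8.8
```

```bash
python3 look.py l6 side,250,90,80,110 scene,480,190,120,110
```

```text
12.2 [573.144 364.702 204.666] [ 1.556  0.21  -0.616] [-0.023 -0.012  0.005] 8.832625026397302
```

View pics/l6.png

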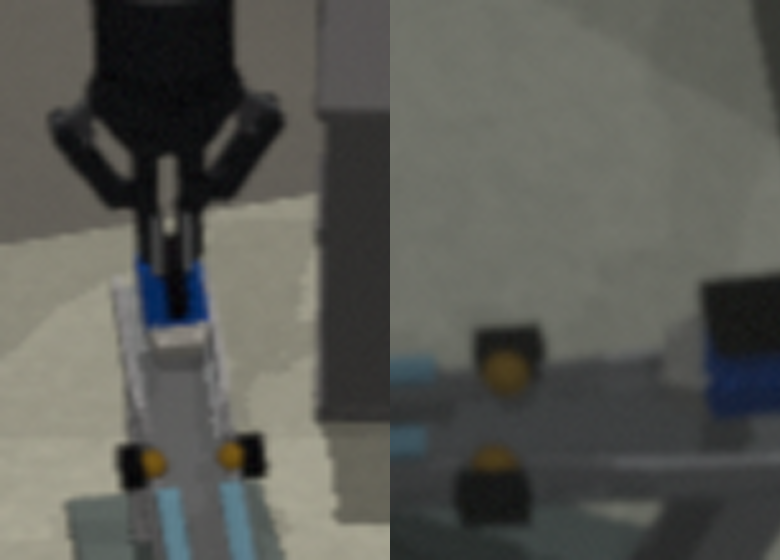

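>>> {"op": "jog_arm", "data": {"deltas": [[[0, 0, -0.4, 0, 1], [0, 0, -0.3, 0, 1], [0, 0, -0.1, 0, 1], [0, 0, -0.1, 0, 1], [0, 0, 0, 0, 1]]]}}

```text
t: 12.8
tool_pos: [572.5, 365.3, 180.9]
orientation: [[-0.152, -0.988, -0.001], [-0.988, 0.152, -0.0], [0.001, 0.001, -1.0]]
contact_force: [-0.2, -0.5, 0.6]
width: 8.4
```

```bash
python3 look.py l7 side,250,90,80,110 scene,500,220,75,110
```

```text
12.8 [572.524 365.346 180.944] [-0.206 -0.53   0.593] [ 0.038  0.034 -0.042] 8.43896798492608
```

View pics/l7.png

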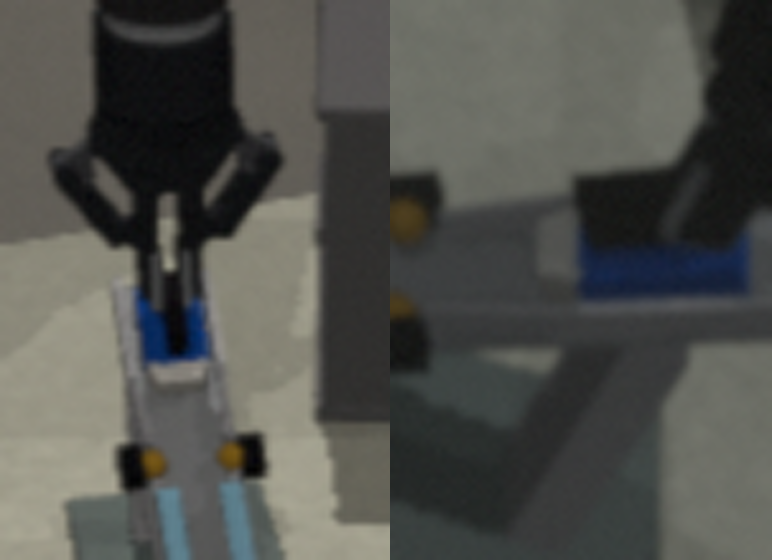

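>>> {"op": "jog_arm", "data": {"deltas": [[[0, 0, -0.05, 0, 1], [0, 0, -0.05, 0, 1], [0, 0, 0, 0, 1]]]}}

```text
t: 13.2
tool_pos: [572.8, 365.4, 179.0]
orientation: [[-0.152, -0.988, -0.0], [-0.988, 0.152, -0.0], [0.0, 0.0, -1.0]]
contact_force: [-0.1, -0.2, -1.1]
width: 8.8
```

>>> {"op": "jog_arm", "data": {"deltas": [[[0, 0, -0.05, 0, 1], [0, 0, -0.05, 0, 1], [0, 0, 0, 0, 1]]]}}

```text
t: 13.5
tool_pos: [573.1, 365.0, 177.6]
orientation: [[-0.153, -0.988, 0.001], [-0.988, 0.153, -0.0], [0.0, -0.001, -1.0]]
contact_force: [-0.4, -1.3, 4.5]
width: 8.6
```

>>> {"op": "jog_arm", "data": {"deltas": [[[0, 0, 0.02, 0, 0.7], [0, 0, 0, 0, 0.7], [0, 0, 0, 0, 0.7], [0, 0, 0.5, 0, 0.7], [0, 0, 1, 0, 0.7], [0, 0, 0, 0, 0.7]]]}}

```text
t: 14.1
tool_pos: [574.6, 366.7, 219.0]
orientation: [[-0.152, -0.988, 0.006], [-0.988, 0.152, 0.004], [-0.005, -0.005, -1.0]]
contact_force: [0.4, -0.5, 1.3]
width: 25.8
```

```bash
python3 look.py l8 side,250,110,80,110 scene,470,220,75,110; python3 - <<'E'
from h import *
im=eyes.get_image("wrist"); cv2.imwrite("pics/w8.png",im[:,:,::-1])
E
```

```text
14.1 [574.6   366.711 218.968] [ 0.426 -0.484  1.299] [ 0.031 -0.034 -0.029] 25.768358176719847
```

View pics/l8.png

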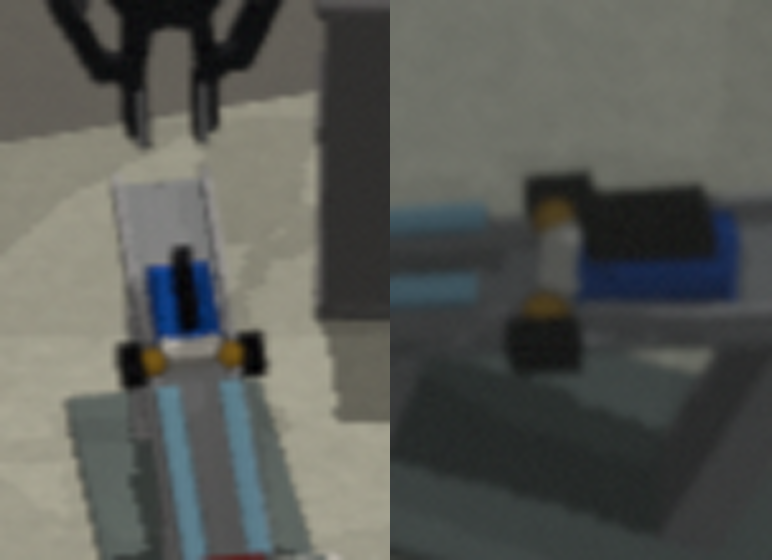

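View pics/w8.png

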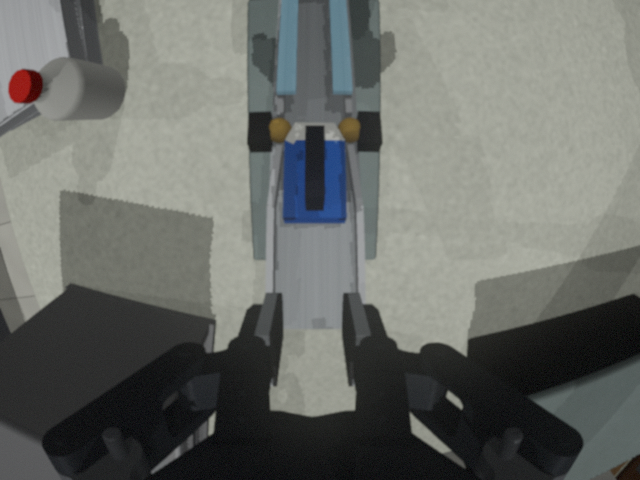

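```bash
cat >> h.py <<'E'
O=np.array([544.8,180.2,43.5]);a_=np.radians(261.2);d_=np.array([np.cos(a_),np.sin(a_),0]);u_=np.array([0,0,1.])
ca,sa=np.cos(np.radians(28)),np.sin(np.radians(28))
ex=d_*ca-u_*sa;ez=d_*sa+u_*ca;ey=np.cross(ez,ex)
Rt=np.c_[ex,ey,ez]
def onplane(od,z):
    o2=Rt.T@(od[0]-O);d2=Rt.T@od[1];return o2+d2*(z-o2[2])/d2[2]
def w2t(P): return Rt.T@(np.asarray(P)-O)
def t2w(p): return O+Rt@np.asarray(p,float)
E
python3 - <<'E'
from h import *
s=monitor.sense(); pose=(s["tool_pos"],s["orientation"]);print(pose)
for n,p,z in [("tail bot",(315,222),0),("tail L",(284,222),0),("tail R",(346,221),0),("ballL",(279,130),12),("ballR",(350,129),12),("end L",(275,327),0),("end R",(357,327),0),("lipL",(296,94),20),("lipR",(332,94),20)]: print(n,onplane(ray("wrist",p,pose),z))
print(eyes.camera_model("wrist")["T_tool_cam"][:3,3])
for n,c in [("tcp for tail push x=-190,z=1",None)]: pass
E
```

```text
(array([572.894, 365.526, 214.804]), array([[-0.152, -0.988,  0.   ],
       [-0.988,  0.152,  0.   ],
       [-0.   , -0.   , -1.   ]]))
tail bot [-186.899   -2.861    0.   ]
tail L [-186.897   15.683    0.   ]
tail R [-186.229  -21.44     0.   ]
ballL [-131.557   19.2     12.   ]
ballR [-130.743  -24.322   12.   ]
end L [-249.048   20.248    0.   ]
end R [-249.073  -27.19     0.   ]
lipL [-110.282    8.85    20.   ]
lipR [-110.223  -13.279   20.   ]
[  77.634    0.632 -131.504]
```

```bash
sed -i 's/^O=.*;a_/O=np.array([542.8,180.5,43.5]);a_/' h.py; python3 - <<'E'
from h import *
s=monitor.sense();p=s["tool_pos"]
for x in (-205,-190,-130,-114):
    t=t2w([x,0,11.5])-11*d_+11*u_; print(x,t,(t-p)/25)
print(ex/25*5)
E
```

```text
-205 [571.348 364.909 160.896] [-0.062 -0.025 -2.156]
-190 [569.322 351.82  153.853] [-0.143 -0.548 -2.438]
-130 [561.217 299.467 125.685] [-0.467 -2.642 -3.565]
-114 [559.056 285.506 118.174] [-0.554 -3.201 -3.865]
[-0.027 -0.175 -0.094]
```

>>> {"op": "jog_arm", "data": {"deltas": [[[-0.06, -0.02, -0.4, 0, 1], [0, 0, -0.5, 0, 1], [0, 0, -0.5, 0, 1], [0, 0, -0.4, 0, 1], [0, 0, 0, 0, 1], [0, 0, -0.2, 0, 1], [0, 0, 0, 0, 1]]]}}

```text
t: 14.95
tool_pos: [571.3, 364.9, 164.2]
orientation: [[-0.152, -0.988, -0.0], [-0.988, 0.152, -0.0], [0.0, 0.0, -1.0]]
contact_force: [-0.2, -0.0, -0.6]
width: -0.2
```

```bash
python3 look.py l9 side,250,110,80,110 scene,490,220,75,110
```

```text
14.95 [571.281 364.898 164.155] [-0.183 -0.009 -0.567] [ 0.002  0.008 -0.022] -0.18764189806340825
```

View pics/l9.png

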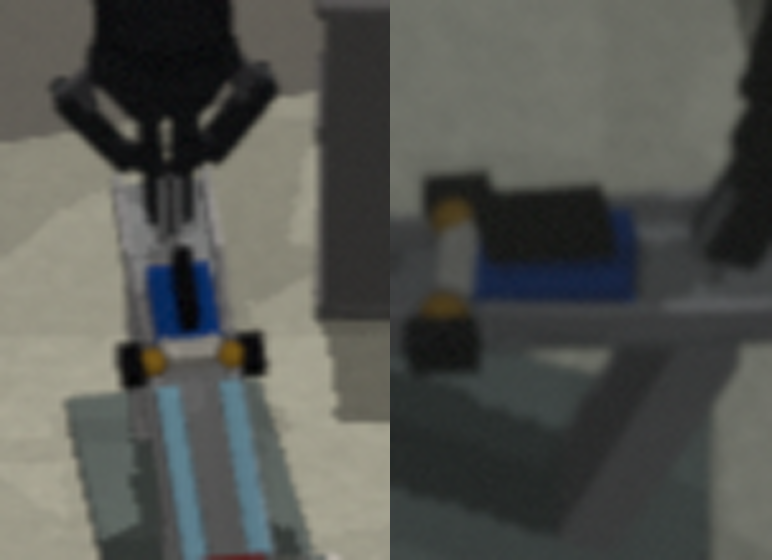

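>>> {"op": "jog_arm", "data": {"deltas": [[[0, 0, -0.06, 0, 1], [0, 0, -0.06, 0, 1], [0, 0, 0, 0, 1]]]}}

```text
t: 15.35
tool_pos: [571.3, 364.9, 161.5]
orientation: [[-0.152, -0.988, 0.0], [-0.988, 0.152, -0.0], [0.0, -0.0, -1.0]]
contact_force: [-0.2, 0.1, 0.2]
width: 0.2
```

>>> {"op": "jog_arm", "data": {"deltas": [[[0, 0, -0.05, 0, 1], [0, 0, 0, 0, 1]]]}}

```text
t: 15.55
tool_pos: [571.2, 364.9, 160.2]
orientation: [[-0.152, -0.988, -0.0], [-0.988, 0.152, -0.0], [0.0, 0.0, -1.0]]
contact_force: [-1.0, -0.0, 0.2]
width: 0.4
```

>>> {"op": "jog_arm", "data": {"deltas": [[[0, 0, -0.05, 0, 1], [0, 0, 0, 0, 1]]]}}

```text
t: 15.75
tool_pos: [571.2, 364.9, 158.9]
orientation: [[-0.152, -0.988, -0.0], [-0.988, 0.152, -0.0], [0.0, 0.0, -1.0]]
contact_force: [-0.1, 0.6, 0.2]
width: 0.1
```

>>> {"op": "jog_arm", "data": {"deltas": [[[0, 0, -0.05, 0, 1], [0, 0, 0, 0, 1]]]}}

```text
t: 15.95
tool_pos: [571.3, 365.0, 158.6]
orientation: [[-0.152, -0.988, 0.001], [-0.988, 0.152, 0.0], [-0.0, -0.0, -1.0]]
contact_force: [-1.5, -0.6, 3.5]
width: -0.2
```

>>> {"op": "jog_arm", "data": {"deltas": [[[0, 0, -0.05, 0, 1], [0, 0, 0, 0, 1]]]}}

```text
t: 16.15
tool_pos: [571.4, 365.0, 158.4]
orientation: [[-0.152, -0.988, 0.001], [-0.988, 0.152, 0.001], [-0.001, -0.001, -1.0]]
contact_force: [-1.9, -2.9, 8.6]
width: -0.2
```

>>> {"op": "jog_arm", "data": {"deltas": [[[0, 0, -0.05, 0, 1], [0, 0, 0, 0, 1]]]}}

```text
t: 16.35
tool_pos: [571.4, 365.0, 158.3]
orientation: [[-0.152, -0.988, 0.002], [-0.988, 0.152, 0.001], [-0.002, -0.002, -1.0]]
contact_force: [-4.5, -3.1, 13.9]
width: -0.3
```

>>> {"op": "jog_arm", "data": {"deltas": [[[0, 0, 0.19, 0, 1], [0, 0, 0, 0, 1], [-0.027, -0.175, -0.094, 0, 1], [-0.027, -0.175, -0.094, 0, 1], [-0.027, -0.175, -0.094, 0, 1], [-0.027, -0.175, -0.094, 0, 1], [-0.027, -0.175, -0.094, 0, 1], [-0.027, -0.175, -0.094, 0, 1]]]}}

```text
t: 17.15
tool_pos: [568.3, 340.4, 147.0]
orientation: [[-0.152, -0.988, 0.003], [-0.988, 0.152, 0.004], [-0.005, -0.002, -1.0]]
contact_force: [0.7, 4.1, 2.6]
width: -0.2
```

```bash
python3 look.py l10 side,250,110,80,110 scene,470,220,75,110
```

```text
17.15 [568.327 340.403 146.967] [0.689 4.109 2.564] [ 0.791 -0.045 -0.024] -0.18613733580856212
```

View pics/l10.png

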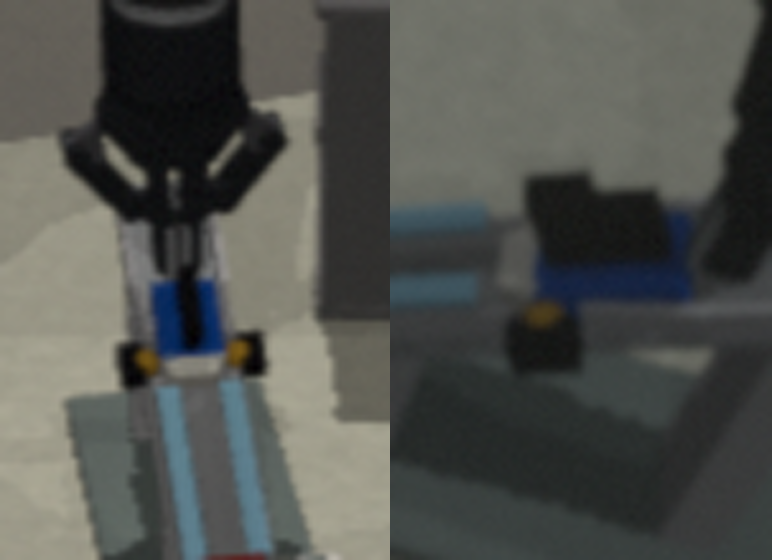

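>>> {"op": "jog_arm", "data": {"deltas": [[[-0.027, -0.175, -0.094, 0, 1], [-0.027, -0.175, -0.094, 0, 1], [-0.027, -0.175, -0.094, 0, 1], [-0.027, -0.175, -0.094, 0, 1], [-0.027, -0.175, -0.094, 0, 1], [-0.027, -0.175, -0.094, 0, 1]]]}}

```text
t: 17.85
tool_pos: [563.1, 312.0, 131.6]
orientation: [[-0.152, -0.988, -0.0], [-0.988, 0.152, 0.0], [-0.0, 0.0, -1.0]]
contact_force: [0.3, 4.1, 1.0]
width: -0.2
```

```bash
python3 look.py l11 side,250,110,80,110 scene,440,220,75,110; python3 - <<'E'
from h import *
print(w2t(monitor.sense()["tool_pos"]+11*d_-11*u_))
E
```

```text
17.85 [563.092 312.014 131.625] [0.328 4.128 1.03 ] [ 0.643 -0.047  0.023] -0.15049727154120712
[-142.284   -0.522   10.936]
```

View pics/l11.png

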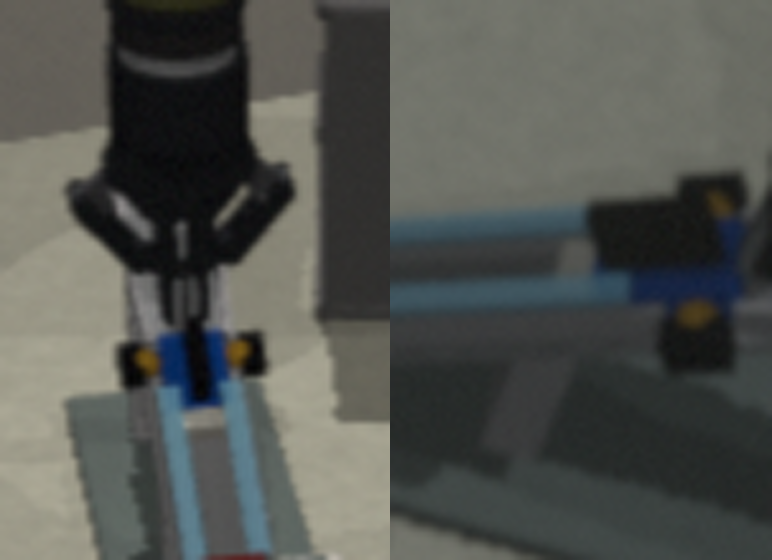

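>>> {"op": "jog_arm", "data": {"deltas": [[[-0.022, -0.14, -0.075, 0, 1], [-0.022, -0.14, -0.075, 0, 1], [-0.022, -0.14, -0.075, 0, 1], [-0.011, -0.07, -0.037, 0, 1], [0, 0, 0, 0, 1]]]}}

```text
t: 18.45
tool_pos: [560.7, 298.8, 124.7]
orientation: [[-0.153, -0.988, -0.001], [-0.988, 0.153, -0.002], [0.002, 0.001, -1.0]]
contact_force: [-0.2, 0.3, -0.3]
width: 0.2
```

```bash
python3 look.py l12 side,250,110,80,110 scene,420,220,75,110; python3 - <<'E'
from h import *
print(w2t(monitor.sense()["tool_pos"]+11*d_-11*u_))
E
```

```text
18.45 [560.659 298.849 124.652] [-0.242  0.276 -0.287] [ 0.016  0.072 -0.057] 0.23860780902691398
[-129.623   -0.202   10.857]
```

View pics/l12.png

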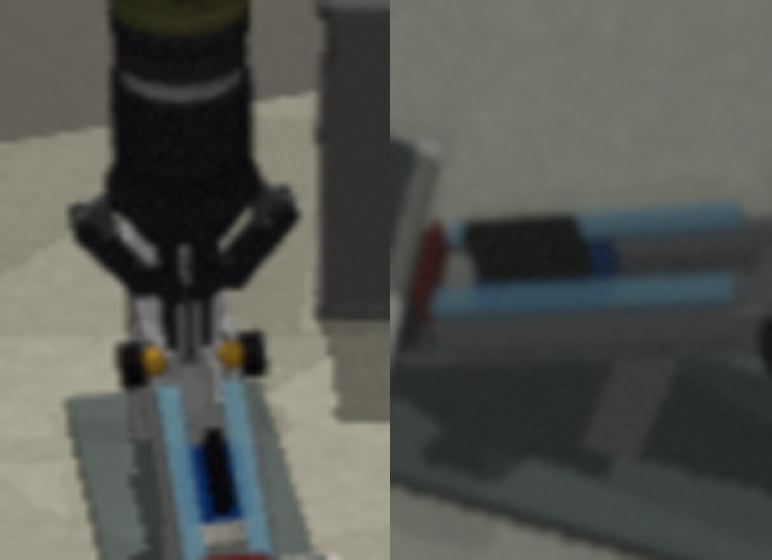

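>>> {"op": "jog_arm", "data": {"deltas": [[[0, 0, 0.4, 0, 1], [0, 0, 1, 0, 1], [0, 0, 1, 0, 1], [0, -0.3, 1, 0, 1], [0, -1, 0.8, 0, 1], [0, -1, 0.4, 0, 1], [0, -1, 0, 0.4, 0], [0, -1, 0, 0.4, 0], [0, -1, 0, 0.4, 0], [0, -1, 0, 0.4, 0], [0, -1, 0, 0.4, 0], [0, -1, 0, 0.4, 0]]]}}

```text
t: 19.75
tool_pos: [561.4, 91.6, 241.3]
orientation: [[0.183, -0.983, 0.001], [-0.983, -0.183, -0.0], [0.0, -0.001, -1.0]]
contact_force: [0.5, -0.4, -0.2]
width: 84.6
```

>>> {"op": "jog_arm", "data": {"deltas": [[[0, -1, 0, 0, 0], [0, -1, 0, 0, 0], [0, -1, 0, 0, 0], [0, -1, 0, 0, 0], [0, -1, 0, 0, 0], [0, -1, 0, 0, 0], [0, -1, 0, 0, 0], [0, -1, 0, 0, 0], [0, -1, 0, 0, 0], [0, -1, 0, 0, 0], [0, -1, 0, 0, 0], [0, -1, 0, 0, 0]]]}}

```text
t: 20.95
tool_pos: [561.3, -208.5, 241.3]
orientation: [[0.181, -0.983, 0.001], [-0.983, -0.181, -0.001], [0.001, -0.001, -1.0]]
contact_force: [-0.2, 0.2, -0.8]
width: 85.4
```

>>> {"op": "jog_arm", "data": {"deltas": [[[0, -1, -0.4, 0, 0], [0, -1, -0.4, 0, 0], [0, -1, -0.4, 0, 0], [0, -1, -0.4, 0, 0], [0, -1, 0, 0, 0], [0, -1, 0, 0, 0], [0, 0, 0, 0, 0], [0, 0, 0, 0, 0]]]}}

```text
t: 21.75
tool_pos: [561.2, -357.7, 200.7]
orientation: [[0.18, -0.984, 0.0], [-0.984, -0.18, 0.0], [-0.0, -0.0, -1.0]]
contact_force: [-0.5, -0.1, 0.1]
width: 85.7
```

```bash
python3 - <<'E'
from h import *
s=monitor.sense(); print(s["t"],s["tool_pos"],s["orientation"],s["qpos"])
im=eyes.get_image("wrist"); cv2.imwrite("pics/w13.png",im[:,:,::-1])
E
```

```text
21.75 [ 561.192 -357.684  200.682] [[ 0.18  -0.984  0.   ]
 [-0.984 -0.18   0.   ]
 [-0.    -0.    -1.   ]] [-0.568  0.522  0.163  1.212  0.    -2.32 ]
```

View pics/w13.png

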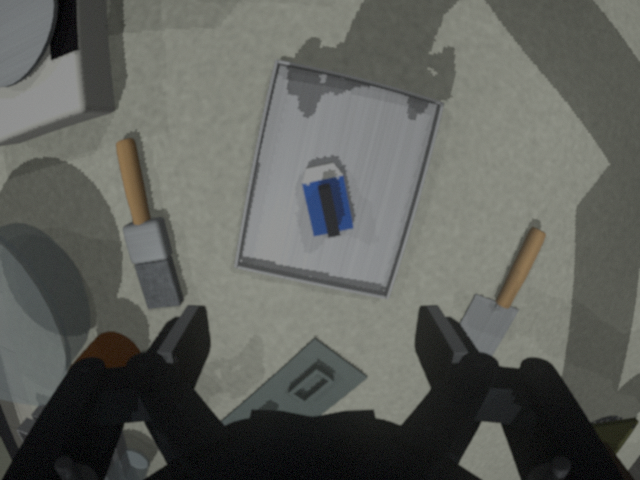

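```bash
python3 - <<'E'
import cv2
im=cv2.imread("pics/w13.png")
cv2.imwrite("pics/w13c.png",cv2.resize(im[145:255,275:385],None,fx=5.4,fy=5.4,interpolation=cv2.INTER_CUBIC))
E
```

```text
(no output)
```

View pics/w13c.png

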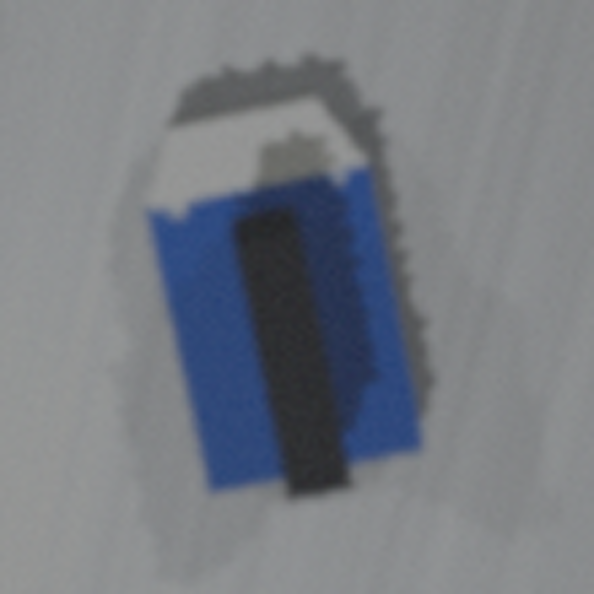

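```bash
python3 - <<'E'
from h import *
s=monitor.sense(); pose=(s["tool_pos"],s["orientation"])
f=lambda u,v,z:atz("wrist",(275+u/5.4,145+v/5.4),z,pose)
t1,t2,s1,s2,n1,n2=[f(u,v,17) for u,v in [(212,490),(420,450),(150,208),(370,168),(172,126),(322,98)]]
tail=(t1+t2)/2;nose=(n1+n2)/2;x=nose-tail
print(tail,nose,np.linalg.norm(x),np.degrees(np.arctan2(x[1],x[0])),np.linalg.norm(t1-t2))
r1,r2,q1,q2=[f(u,v,43) for u,v in [(236,222),(292,208),(290,495),(348,487)]]
rn=(r1+r2)/2;rt=(q1+q2)/2;x=rn-rt
print(rt,rn,np.linalg.norm(x),np.degrees(np.arctan2(x[1],x[0])),np.linalg.norm(q1-q2))
print(eyes.camera_model("wrist")["T_tool_cam"][:3,3],pose[1][:,0])
E
```

```text
[ 539.403 -348.107   17.   ] [ 561.419 -403.519   17.   ] 59.62568849317987 -68.33226284941799 34.68618579265637
[ 541.178 -351.99    43.   ] [ 557.238 -391.584   43.   ] 42.72686068908293 -67.92105918926798 8.81876364569623
[  77.351    1.045 -131.504] [ 0.181 -0.983 -0.   ]
```

>>> {"op": "jog_arm", "data": {"deltas": [[[-0.22, -0.34, 0, 0.7, 0], [-0.22, -0.34, -0.5, 0.73, 0], [0, 0, -1, 0, 0.3], [0, 0, -1, 0, 0.5], [0, 0, -1, 0, 0.5], [0, 0, -1, 0, 0.5], [0, 0, -1, 0, 0.5], [0, 0, -0.7, 0, 0.5], [0, 0, -0.39, 0, 0.5], [0, 0, 0, 0, 0.5]]], "newtons": 25}}

```text
t: 22.8
tool_pos: [549.6, -372.8, 34.5]
orientation: [[0.374, -0.928, -0.002], [-0.928, -0.374, 0.002], [-0.002, 0.002, -1.0]]
contact_force: [0.5, 0.1, -1.2]
width: 42.7
```

```bash
python3 - <<'E'
from h import *
s=monitor.sense(); print(s["t"],s["tool_pos"],s["contact_force"])
im=eyes.get_image("wrist"); cv2.imwrite("pics/w14.png",im[:,:,::-1])
E
```

```text
22.8 [ 549.562 -372.816   34.46 ] [ 0.49   0.052 -1.163]
```

View pics/w14.png

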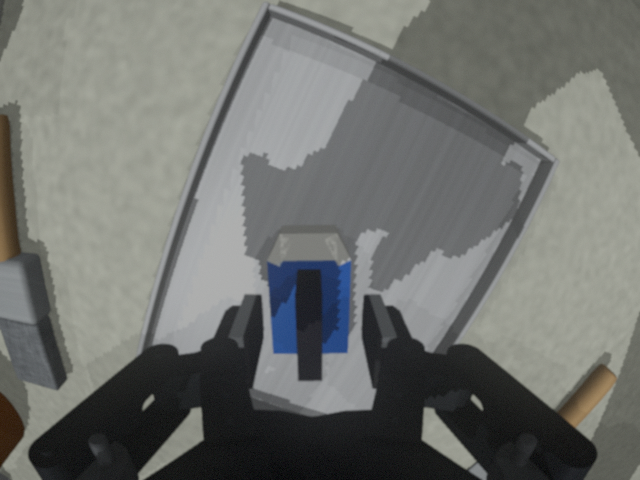

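>>> {"op": "jog_arm", "data": {"deltas": [[[0, 0, 0, 0, 0.8], [0, 0, 0, 0, 1], [0, 0, 0, 0, 1], [0, 0, 0, 0, 1], [0, 0, 0, 0, 1], [0, 0, 0, 0, 1]]]}}

```text
t: 23.45
tool_pos: [551.2, -374.8, 36.9]
orientation: [[0.373, -0.928, 0.002], [-0.928, -0.373, -0.001], [0.002, -0.002, -1.0]]
contact_force: [0.0, 1.1, 5.9]
width: 9.2
```

>>> {"op": "jog_arm", "data": {"deltas": [[[0, 0, 0.4, 0, 1], [0, 0, 0.8, 0, 1], [0, 0, 1, 0, 1], [0, 0, 0, 0, 1]]]}}

```text
t: 23.85
tool_pos: [552.2, -375.8, 94.4]
orientation: [[0.372, -0.928, 0.005], [-0.928, -0.372, -0.004], [0.005, -0.003, -1.0]]
contact_force: [1.2, -0.8, 0.6]
width: 8.9
```

```bash
python3 look.py l14 side,330,330,80,110 scene,130,190,75,110
```

```text
23.85 [ 552.208 -375.836   94.37 ] [ 1.199 -0.844  0.643] [-0.037 -0.067 -0.081] 8.943930150253621
```

View pics/l14.png

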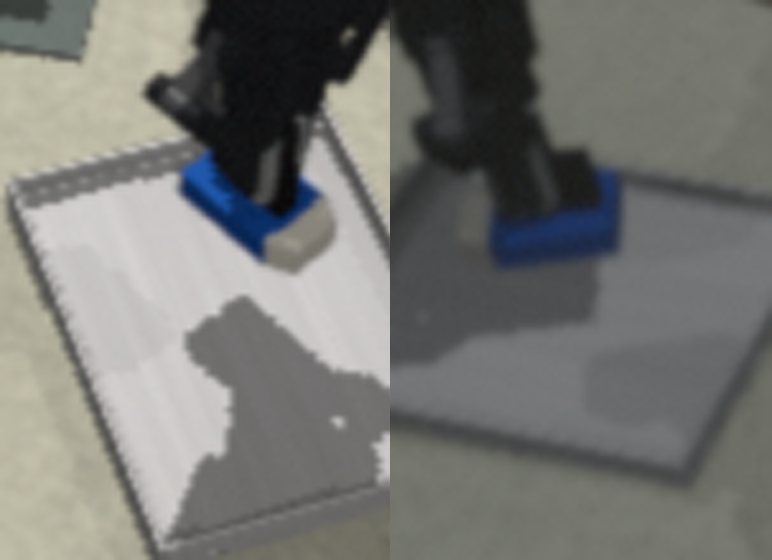

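```bash
python3 - <<'E'
from h import *
s=monitor.sense();p=s["tool_pos"]
t=t2w([-238,0,0])+28*d_+33.9*u_; print("touch",t,(t-p)/25)
f=t2w([-210,0,31.4])+2.5*u_; print("flush",f,(f-t)/25)
E
```

```text
touch [570.665 360.497 189.134] [ 0.808 29.402  3.924]
flush [568.911 349.168 172.314] [-0.07  -0.453 -0.673]
```

>>> {"op": "jog_arm", "data": {"deltas": [[[0, 0, 1, 0, 1], [0, 0, 1, 0, 1], [0, 0.4, 1, -0.4, 1], [0, 0.8, 1, -0.4, 1], [0, 1, 1, -0.4, 1], [0, 1, 0.9, -0.4, 1], [0, 1, 0, -0.4, 1], [0, 1, 0, -0.4, 1], [0, 1, 0, -0.4, 1], [0, 1, 0, -0.4, 1], [0, 1, 0, -0.4, 1], [0, 1, 0, -0.22, 1]]], "newtons": 40}}

```text
t: 25.15
tool_pos: [549.2, -143.1, 236.4]
orientation: [[-0.153, -0.988, -0.003], [-0.988, 0.153, 0.001], [-0.0, 0.003, -1.0]]
contact_force: [0.4, 0.4, -0.7]
width: 8.8
```

>>> {"op": "jog_arm", "data": {"deltas": [[[0.06, 1, 0, 0, 1], [0.06, 1, 0, 0, 1], [0.06, 1, 0, 0, 1], [0.06, 1, 0, 0, 1], [0.06, 1, 0, 0, 1], [0.06, 1, 0, 0, 1], [0.06, 1, 0, 0, 1], [0.06, 1, 0, 0, 1], [0.06, 1, 0, 0, 1], [0.06, 1, 0, 0, 1], [0.06, 1, 0, 0, 1], [0.06, 1, 0, 0, 1]]]}}

```text
t: 26.35
tool_pos: [567.3, 156.4, 236.3]
orientation: [[-0.151, -0.989, -0.003], [-0.989, 0.151, -0.001], [0.001, 0.003, -1.0]]
contact_force: [0.1, -1.1, 0.3]
width: 9.0
```

>>> {"op": "jog_arm", "data": {"deltas": [[[0.08, 1, 0, 0, 1], [0, 1, 0, 0, 1], [0, 1, 0, 0, 1], [0, 1, 0, 0, 1], [0, 1, 0, 0, 1], [0, 1, 0, 0, 1], [0, 1, 0, 0, 1], [0, 1, 0, 0, 1], [0, 0.2, 0, 0, 1], [0, 0, 0, 0, 1], [0, 0, 0, 0, 1]]]}}

```text
t: 27.45
tool_pos: [569.9, 359.6, 237.1]
orientation: [[-0.151, -0.988, -0.002], [-0.988, 0.151, -0.002], [0.002, 0.001, -1.0]]
contact_force: [0.6, -0.9, -1.4]
width: 8.9
```

```bash
python3 look.py l15 side,250,70,80,110 scene,510,190,75,110; python3 - <<'E'
from h import *
s=monitor.sense();p=s["tool_pos"];print(s["orientation"][:,0])
t=t2w([-238,0,0])+28*d_+33.9*u_; print("touch",t,(t-p)/25)
E
```

```text
27.45 [569.91  359.599 237.105] [ 0.622 -0.872 -1.414] [0.028 0.035 0.082] 8.894504483652657
[-0.152 -0.988  0.001]
touch [570.665 360.497 189.134] [ 0.017  0.045 -1.947]
```

View pics/l15.png

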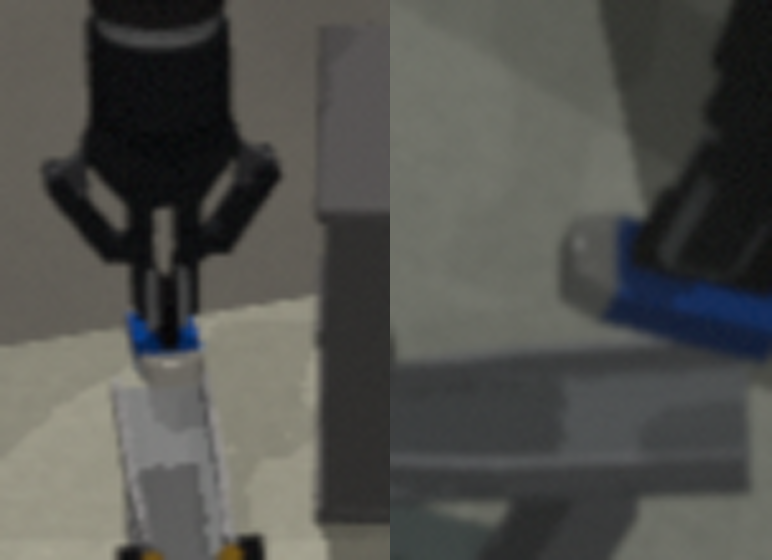

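>>> {"op": "jog_arm", "data": {"deltas": [[[0, 0.04, -0.8, 0, 1], [0, 0, -0.7, 0, 1], [0, 0, -0.3, 0, 1], [0, 0, -0.12, 0, 1], [0, 0, 0, 0, 1], [0, 0, 0, 0, 1]]], "newtons": 22}}

```text
t: 28.15
tool_pos: [570.9, 361.8, 191.0]
orientation: [[-0.151, -0.988, 0.002], [-0.988, 0.151, 0.001], [-0.001, -0.001, -1.0]]
contact_force: [-0.8, -0.0, 0.1]
width: 9.0
```

>>> {"op": "jog_arm", "data": {"deltas": [[[0, 0, -0.08, 0, 1], [0, 0, -0.04, 0, 1], [0, 0, 0, 0, 1]]]}}

```text
t: 28.45
tool_pos: [571.0, 361.7, 190.5]
orientation: [[-0.151, -0.989, 0.004], [-0.989, 0.151, 0.002], [-0.002, -0.003, -1.0]]
contact_force: [-1.7, -3.2, 9.6]
width: 8.9
```

>>> {"op": "jog_arm", "data": {"deltas": [[[-0.011, -0.071, -0.072, 0, 1], [-0.011, -0.071, -0.072, 0, 1], [0, 0, 0, 0, 1]]], "newtons": 20}}

```text
t: 28.75
tool_pos: [572.0, 358.5, 188.7]
orientation: [[-0.152, -0.988, 0.008], [-0.988, 0.152, 0.003], [-0.004, -0.007, -1.0]]
contact_force: [-1.8, -4.8, 15.3]
width: 8.6
```

```bash
python3 look.py l16 side,250,70,80,110 scene,510,190,75,110
```

```text
28.75 [571.976 358.519 188.728] [-1.766 -4.784 15.312] [-0.542  0.36   0.042] 8.645821850284076
```

View pics/l16.png

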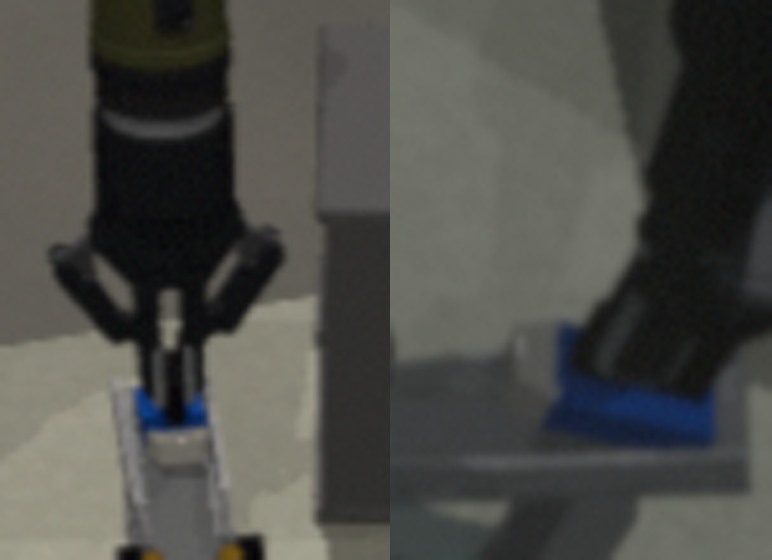

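>>> {"op": "jog_arm", "data": {"deltas": [[[-0.011, -0.071, -0.08, 0, 1], [-0.011, -0.061, -0.08, 0, 1], [0, 0, 0, 0, 1]]], "newtons": 20}}

```text
t: 29.15
tool_pos: [571.6, 355.2, 184.8]
orientation: [[-0.152, -0.988, 0.008], [-0.988, 0.152, 0.003], [-0.004, -0.007, -1.0]]
contact_force: [-1.6, -4.2, 16.1]
width: 8.6
```

```bash
python3 look.py l17 side,250,70,80,110 scene,510,190,75,110
```

```text
29.15 [571.596 355.195 184.797] [-1.589 -4.234 16.062] [-0.587  0.33   0.071] 8.562872219489156
```

View pics/l17.png

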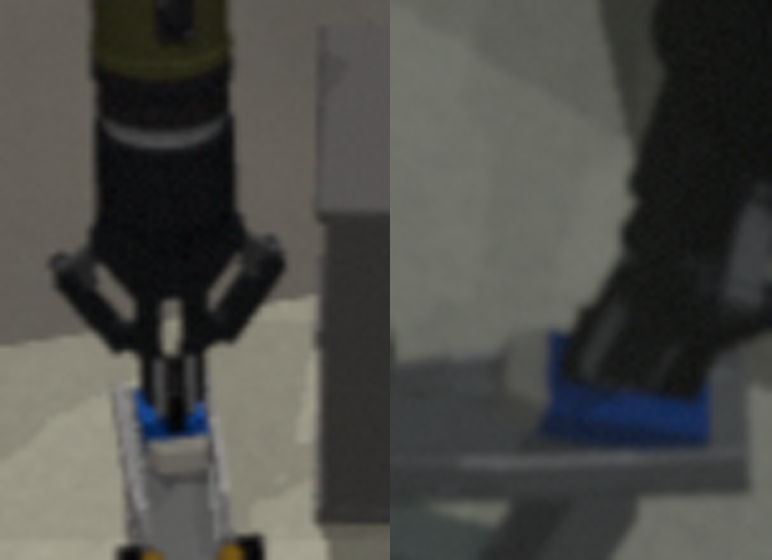

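>>> {"op": "jog_arm", "data": {"deltas": [[[-0.008, -0.055, -0.085, 0, 1], [-0.008, -0.05, -0.085, 0, 1], [-0.007, -0.045, -0.09, 0, 1], [0, 0, 0, 0, 1]]], "newtons": 20}}

```text
t: 29.65
tool_pos: [570.9, 350.9, 177.9]
orientation: [[-0.152, -0.988, 0.008], [-0.988, 0.152, 0.002], [-0.003, -0.007, -1.0]]
contact_force: [-0.8, -6.6, 14.9]
width: 8.8
```

>>> {"op": "jog_arm", "data": {"deltas": [[[-0.006, -0.04, -0.09, 0, 1], [-0.006, -0.04, -0.05, 0, 1], [0, 0, 0, 0, 1]]], "newtons": 20}}

```text
t: 29.95
tool_pos: [570.7, 349.1, 174.4]
orientation: [[-0.152, -0.988, 0.008], [-0.988, 0.152, 0.002], [-0.003, -0.007, -1.0]]
contact_force: [-1.1, -6.4, 14.1]
width: 8.5
```

```bash
python3 look.py l18 side,250,70,80,110 scene,510,190,75,110
```

```text
29.95 [570.703 349.069 174.39 ] [-1.137 -6.396 14.114] [-0.63   0.211  0.001] 8.501940480765278
```

View pics/l18.png

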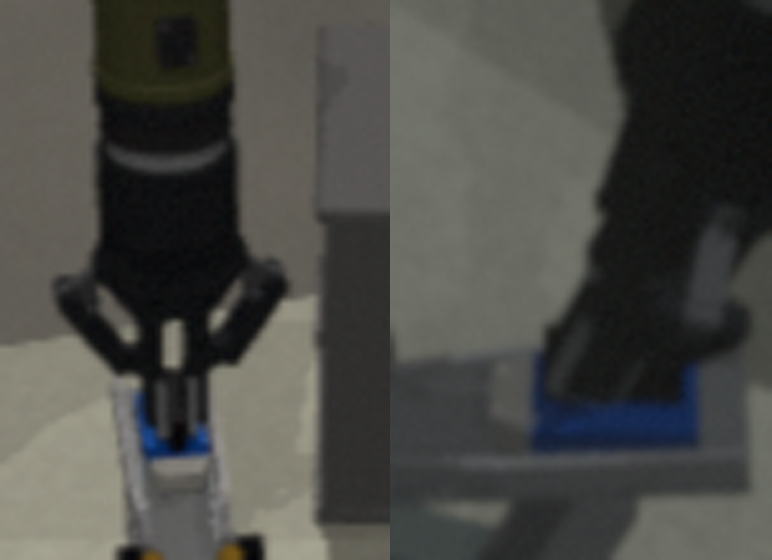

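>>> {"op": "jog_arm", "data": {"deltas": [[[0, 0, 0.1, 0, 1], [0, 0, 0, 0, 1], [0, 0, 0, 0, 0.7], [0, 0, 0, 0, 0.7], [0, 0, 0.1, 0, 0.7], [0, 0, 0.5, 0, 0.6], [0, 0, 0.8, 0, 0.6], [0, 0.2, 0.4, 0, 0.7], [0, 0.2, 0, 0, 0.7], [0, 0, 0, 0, 1]]]}}

```text
t: 31.05
tool_pos: [568.4, 360.1, 216.9]
orientation: [[-0.15, -0.989, 0.0], [-0.989, 0.15, 0.001], [-0.001, -0.0, -1.0]]
contact_force: [-0.4, 0.1, -0.8]
width: 12.2
```

```bash
python3 look.py l19 side,250,110,80,110 scene,450,210,75,110;python3 - <<'E'
from h import *
s=monitor.sense(); print(s["t"],s["tool_pos"],s["orientation"][:,0])
im=eyes.get_image("wrist"); cv2.imwrite("pics/w19.png",im[:,:,::-1])
E
```

```text
31.05 [568.36  360.134 216.935] [-0.39   0.112 -0.824] [ 0.014 -0.032 -0.019] 12.198331363362614
31.15 [567.806 359.14  215.929] [-0.15  -0.989  0.001]
```

View pics/l19.png

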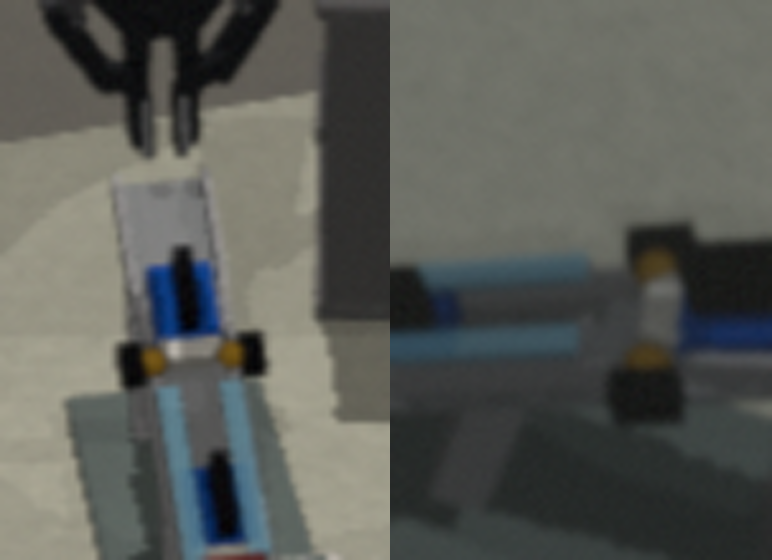

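View pics/w19.png

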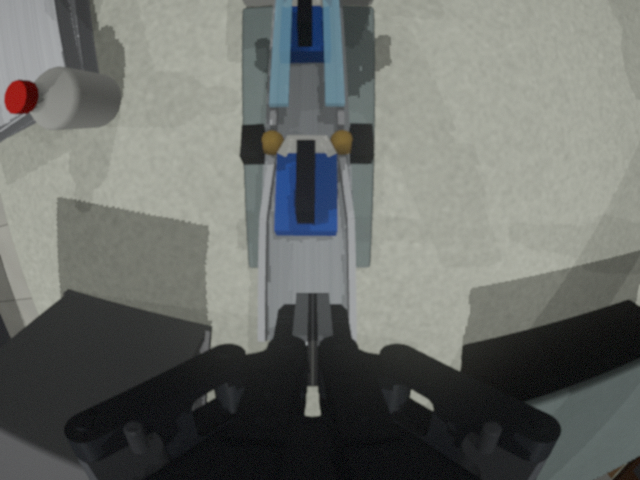

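>>> {"op": "jog_arm", "data": {"deltas": [[[0.14, 0.23, 0, 0, 1], [0, 0, -0.5, 0, 1], [0, 0, -0.8, 0, 1], [0, 0, -0.5, 0, 1], [0, 0, -0.25, 0, 1], [0, 0, 0, 0, 1], [0, 0, 0, 0, 1]]]}}

```text
t: 31.9
tool_pos: [572.0, 364.9, 166.0]
orientation: [[-0.151, -0.989, 0.0], [-0.989, 0.151, 0.0], [-0.0, -0.0, -1.0]]
contact_force: [0.7, 0.5, 0.5]
width: 0.1
```

>>> {"op": "jog_arm", "data": {"deltas": [[[-0.03, 0, -0.15, 0, 1], [0, 0, -0.1, 0, 1], [0, 0, 0, 0, 1], [-0.027, -0.175, -0.094, 0, 1], [-0.027, -0.175, -0.094, 0, 1], [-0.027, -0.175, -0.094, 0, 1], [-0.027, -0.175, -0.094, 0, 1], [-0.027, -0.175, -0.094, 0, 1], [-0.027, -0.175, -0.094, 0, 1], [-0.027, -0.175, -0.094, 0, 1]]]}}

```text
t: 32.9
tool_pos: [566.9, 334.9, 143.7]
orientation: [[-0.151, -0.989, 0.002], [-0.989, 0.151, 0.002], [-0.002, -0.001, -1.0]]
contact_force: [0.4, 3.0, 1.2]
width: -0.3
```

```bash
python3 - <<'E'
from h import *
print(w2t(monitor.sense()["tool_pos"]+11*d_-11*u_))
E
```

```text
[-170.11     0.162   10.522]
```

>>> {"op": "jog_arm", "data": {"deltas": [[[-0.027, -0.175, -0.094, 0, 1], [-0.027, -0.175, -0.094, 0, 1], [-0.027, -0.175, -0.094, 0, 1], [-0.027, -0.175, -0.094, 0, 1], [-0.027, -0.175, -0.094, 0, 1]]]}}

```text
t: 33.4
tool_pos: [562.8, 311.9, 131.0]
orientation: [[-0.151, -0.989, -0.0], [-0.989, 0.151, -0.0], [0.0, 0.0, -1.0]]
contact_force: [1.1, 3.2, 1.7]
width: -0.0
```

```bash
python3 look.py l20 side,250,110,80,110 scene,440,220,75,110; python3 - <<'E'
from h import *
print(w2t(monitor.sense()["tool_pos"]+11*d_-11*u_))
E
```

```text
33.4 [562.837 311.909 131.048] [1.111 3.233 1.653] [0.592 0.03  0.01 ] -0.03712811168826053
[-141.894   -0.774   10.413]
```

View pics/l20.png

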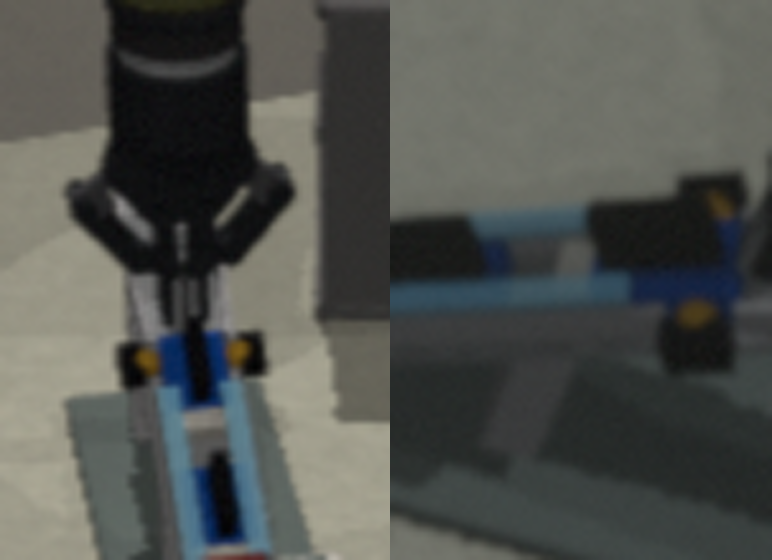

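Same as the first pass; push on past the balls.

>>> {"op": "jog_arm", "data": {"deltas": [[[-0.02, -0.14, -0.075, 0, 1], [-0.02, -0.14, -0.075, 0, 1], [-0.02, -0.14, -0.075, 0, 1], [-0.01, -0.07, -0.037, 0, 1], [0, 0, 0, 0, 1], [0, 0, 0, 0, 1]]]}}

```text
t: 34.1
tool_pos: [560.9, 299.4, 124.2]
orientation: [[-0.151, -0.988, -0.001], [-0.988, 0.151, -0.001], [0.001, 0.001, -1.0]]
contact_force: [0.8, -0.1, 0.9]
width: -0.1
```

```bash
python3 look.py l21 side,250,110,80,110 scene,430,220,75,110; python3 - <<'E'
from h import *
print(w2t(monitor.sense()["tool_pos"]+11*d_-11*u_))
E
```

```text
34.1 [560.888 299.39  124.198] [ 0.784 -0.098  0.898] [-0.008 -0.012  0.006] -0.051348400544562064
[-129.688   -0.198   10.254]
```

View pics/l21.png

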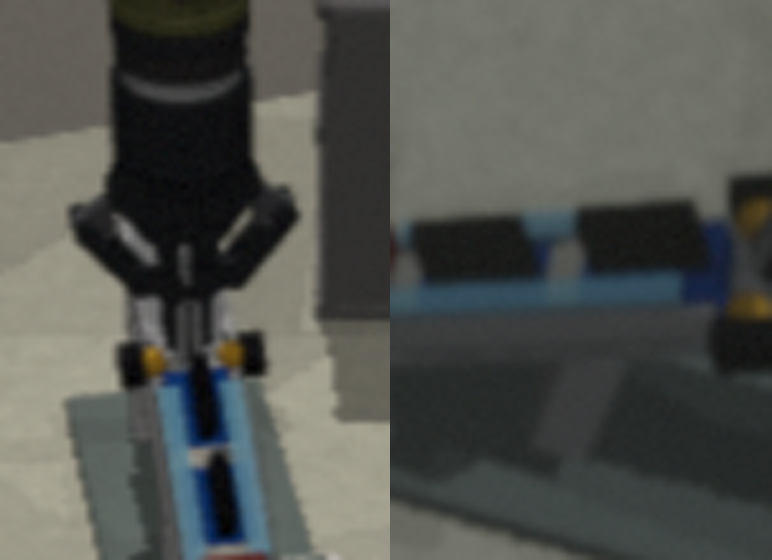

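>>> {"op": "jog_arm", "data": {"deltas": [[[-0.013, -0.088, -0.047, 0, 1], [-0.013, -0.088, -0.047, 0, 1], [-0.013, -0.088, -0.047, 0, 1], [-0.013, -0.088, -0.047, 0, 1], [0, 0, 0, 0, 1]]]}}

```text
t: 34.7
tool_pos: [560.3, 291.7, 120.4]
orientation: [[-0.151, -0.989, 0.001], [-0.989, 0.151, 0.001], [-0.002, -0.001, -1.0]]
contact_force: [-1.0, 1.5, -0.0]
width: -0.1
```

>>> {"op": "jog_arm", "data": {"deltas": [[[-0.011, -0.07, -0.037, 0, 1], [-0.011, -0.07, -0.037, 0, 1], [0, 0, 0, 0, 1]]]}}

```text
t: 35.0
tool_pos: [560.1, 289.0, 118.9]
orientation: [[-0.151, -0.989, 0.002], [-0.989, 0.151, 0.003], [-0.003, -0.001, -1.0]]
contact_force: [0.3, 4.7, 2.4]
width: -0.0
```

```bash
python3 look.py l22 side,250,130,80,110 scene,430,220,75,110; python3 - <<'E'
from h import *
print(w2t(monitor.sense()["tool_pos"]+11*d_-11*u_), ex@monitor.sense()["contact_force"])
E
```

```text
35.0 [560.133 288.994 118.895] [0.326 4.669 2.386] [ 1.013 -0.196 -0.014] -0.03886003590117626
[-117.48     0.487   10.413] -5.175651157025185
```

View pics/l22.png

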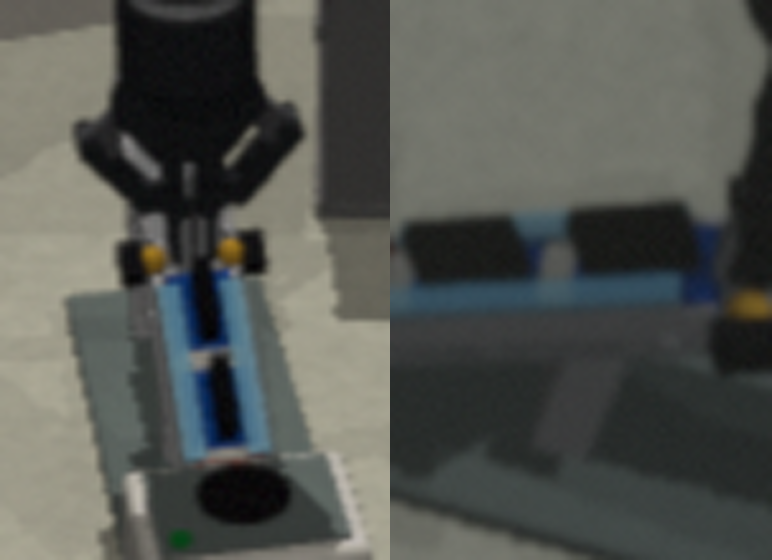

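>>> {"op": "jog_arm", "data": {"deltas": [[[-0.011, -0.07, -0.037, 0, 1], [-0.011, -0.07, -0.037, 0, 1], [0, 0, 0, 0, 1]]]}}

```text
t: 35.4
tool_pos: [560.0, 286.5, 117.5]
orientation: [[-0.15, -0.989, 0.003], [-0.989, 0.15, 0.005], [-0.005, -0.002, -1.0]]
contact_force: [1.6, 7.2, 4.1]
width: 0.0
```

>>> {"op": "jog_arm", "data": {"deltas": [[[-0.011, -0.07, -0.037, 0, 1], [0, 0, 0, 0, 1]]]}}

```text
t: 35.6
tool_pos: [560.1, 286.0, 117.3]
orientation: [[-0.15, -0.989, 0.004], [-0.989, 0.15, 0.007], [-0.008, -0.003, -1.0]]
contact_force: [0.1, 9.6, 5.5]
width: -0.1
```

>>> {"op": "jog_arm", "data": {"deltas": [[[-0.011, -0.07, -0.037, 0, 1], [0, 0, 0, 0, 1]]]}}

```text
t: 35.8
tool_pos: [560.4, 285.8, 117.3]
orientation: [[-0.149, -0.989, 0.005], [-0.989, 0.149, 0.011], [-0.011, -0.003, -1.0]]
contact_force: [-1.1, 11.5, 7.6]
width: -0.1
```

>>> {"op": "jog_arm", "data": {"deltas": [[[-0.011, -0.07, -0.037, 0, 1], [0, 0, 0, 0, 1]]]}}

```text
t: 36.0
tool_pos: [560.6, 285.6, 117.3]
orientation: [[-0.148, -0.989, 0.006], [-0.989, 0.148, 0.014], [-0.015, -0.004, -1.0]]
contact_force: [-0.7, 14.6, 10.1]
width: 0.2
```

>>> {"op": "jog_arm", "data": {"deltas": [[[0, 0, 0, 0, 1], [0, 0, 0, 0, 1], [0, 0, 0, 0, 1], [0, 0, 0, 0, 1]]]}}

```text
t: 36.4
tool_pos: [560.6, 285.7, 117.3]
orientation: [[-0.148, -0.989, 0.006], [-0.989, 0.148, 0.014], [-0.015, -0.004, -1.0]]
contact_force: [-0.1, 14.5, 10.5]
width: 0.2
```

```bash
python3 look.py l23 side,250,130,80,110 scene,410,220,75,110; python3 - <<'E'
from h import *
print(w2t(monitor.sense()["tool_pos"]+11*d_-11*u_), ex@monitor.sense()["contact_force"])
im=eyes.get_image("wrist"); cv2.imwrite("pics/w23.png",im[:,:,::-1])
E
```

```text
36.4 [560.616 285.658 117.266] [-0.059 14.48  10.523] [ 3.03   0.145 -0.055] 0.19135213646821256
[-113.895    1.526   10.509] -18.31164888792107
```

View pics/l23.png

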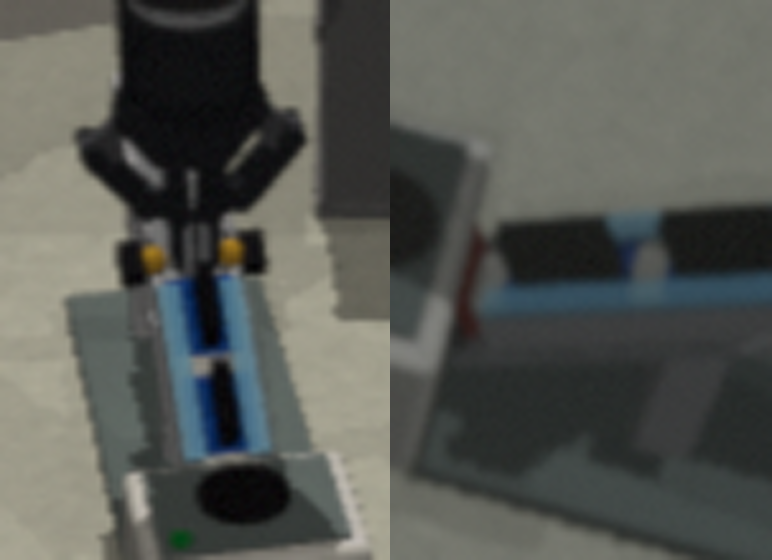

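View pics/w23.png

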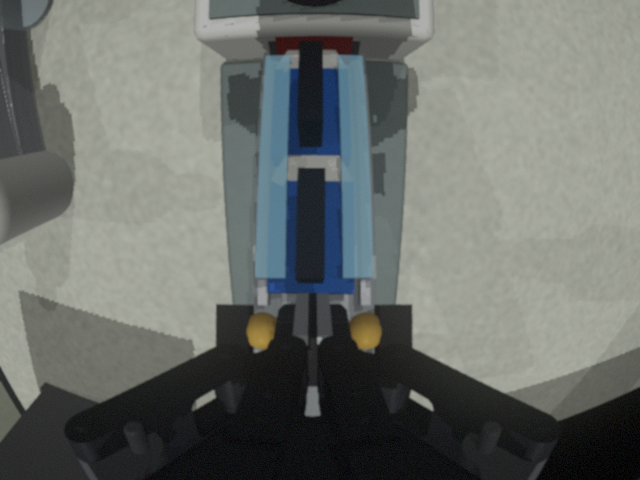

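>>> {"op": "jog_arm", "data": {"deltas": [[[0.013, 0.088, 0.047, 0, 1], [0.013, 0.088, 0.047, 0, 1], [0.013, 0.088, 0.047, 0, 1], [0.013, 0.088, 0.047, 0, 1], [0.013, 0.088, 0.047, 0, 1], [0.013, 0.088, 0.047, 0, 1], [0.027, 0.175, 0.12, 0, 1], [0.027, 0.175, 0.12, 0, 1], [0, 0, 0.5, 0, 1], [0, 0.2, 1, 0, 1], [0, 0.4, 1, 0, 1], [0, 0, 0, 0, 1]]]}}

```text
t: 37.75
tool_pos: [563.5, 317.8, 193.7]
orientation: [[-0.15, -0.989, 0.007], [-0.989, 0.15, 0.004], [-0.005, -0.006, -1.0]]
contact_force: [0.7, -0.5, -0.8]
width: -0.1
```

>>> {"op": "jog_arm", "data": {"deltas": [[[0, 0, 0.5, 0, 1], [0, 0, 0, 0, 1], [0, 0, 0, 0, 1]]]}}

```text
t: 38.05
tool_pos: [561.1, 315.5, 201.3]
orientation: [[-0.151, -0.988, -0.001], [-0.988, 0.151, -0.001], [0.001, 0.0, -1.0]]
contact_force: [-0.1, -0.2, 0.9]
width: 0.3
```

```bash
python3 look.py l24 side,250,130,80,110 scene,410,220,75,110; python3 - <<'E'
from h import *
s=monitor.sense();print(s["tool_pos"],s["contact_force"])
im=eyes.get_image("wrist"); cv2.imwrite("pics/w24.png",im[:,:,::-1])
im=eyes.get_image("scene"); cv2.imwrite("pics/sc24.png",im[:,:,::-1])
im0=cv2.imread("pics/scene0.png")
d=np.abs(im0.astype(int)-im[:,:,::-1]).sum(2)
cv2.imwrite("pics/diff24.png",np.clip(d*2,0,255).astype(np.uint8))
E
```

```text
38.05 [561.094 315.465 201.316] [-0.114 -0.171  0.894] [0.019 0.027 0.03 ] 0.311253060467192
[560.782 315.373 200.692] [-0.314  0.284 -0.239]
```

View pics/l24.png

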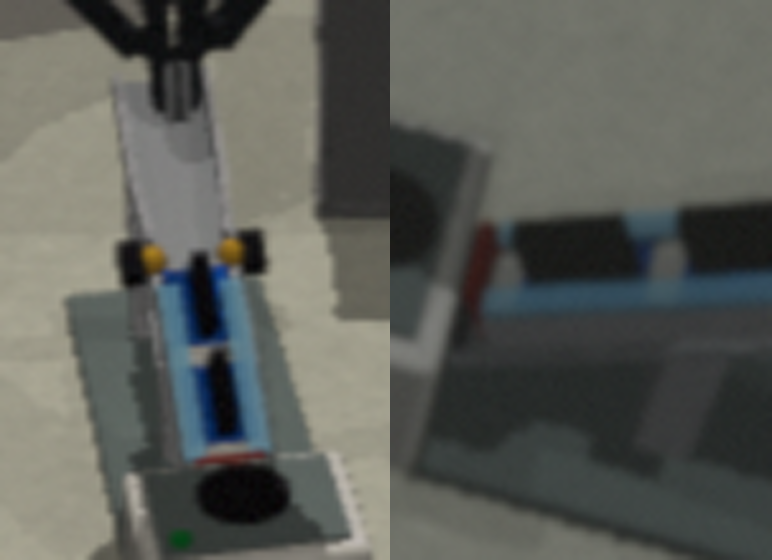

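View pics/w24.png

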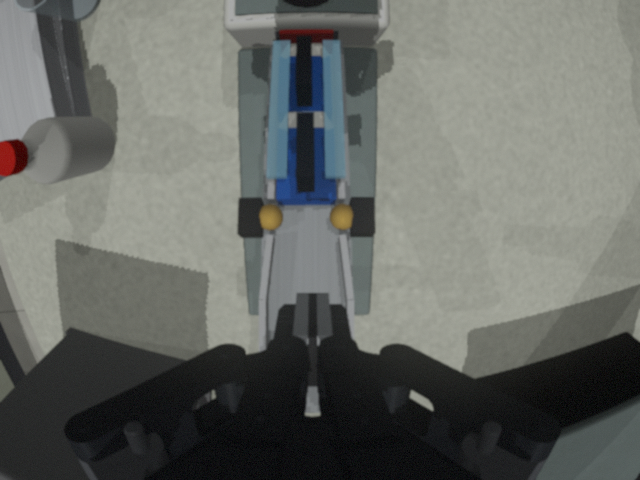

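View pics/sc24.png

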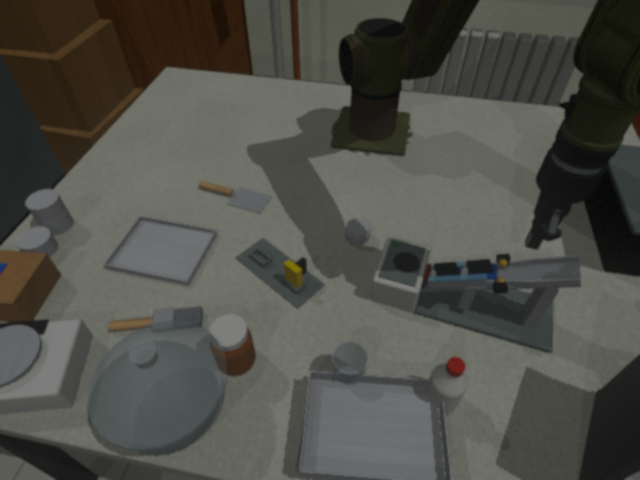

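View pics/diff24.png

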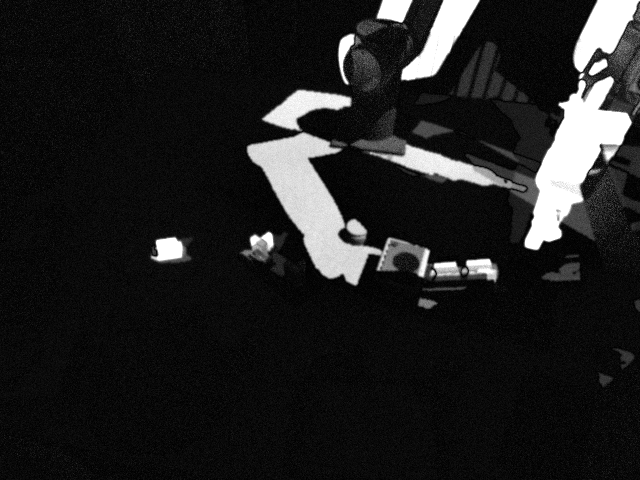

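```bash
python3 - <<'E'
from h import *
print(r.sign_off())
E
```

```text
the job is handed in; nothing more can be done
None
```

Both blue carriers are in the covered chute, rib up and nose downhill, with carrier_a against the red plate and carrier_b behind it. I handed the job in at about 38 s of the 72 s allowed; no verdict is reported.

- **Carrier_a:** I gripped it by the rib and tipped it about 60° over the edge of its rack pocket. I then laid it in the trough and pushed it past the balls, with about 5 N measured on the way.
- **Carrier_b:** I took it from the tray and tilted it to the slope by pressing its tail on the trough floor, at up to about 16 N. It went past the balls the same way.
- **Pressing the row:** I pressed until the position stopped while the force rose to about 18 N. The fingertips were then at about x = −114 mm of track, which is what a fully bottomed plate should give. I held for about half a second and backed off slowly.

**Last checks:** the pictures show the plate sprung back, both carriers in line against it, and the gripper clear and touching nothing. Comparing the scene picture with the first one shows only the two blue carriers, the arm and its shadow changed; the yellow carrier and the other bench things look unmoved.

**What was not confirmed:**
- The stop joint could not be read directly, so the plate's travel is inferred from position and force.
- The wrist camera's reported calibration shifted by up to 2.5 mm sideways during the job. I corrected for that by comparing against the fingers and by feeling the floor, which lay about 1 mm lower than I had estimated.
- I judged that the carriers are centred and flat from the pictures, and did not measure it to the millimetre.

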